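Clamp a vacuum pipe spool in the leak-test rig

TASK

Lay the steel pipe spool from its rest into the rig's two-bar cradle and let go of it; then wind the four-spoked star wheel clockwise (seen from above), pushing spoke after spoke on the side left open by the clear guard, until the sealing disc has pushed the spool against the end stop. Nip it up gently until the push on a spoke, about 11 N while it runs freely, has risen to about 16 N (at 70 mm from the wheel's centre); never lean on it much harder, and leave the wheel standing there. Do not disturb the jar, the blank flange and the wrench.

Things in the scene. Friction and masses are not known exactly. Their poses are not given: they have to be found in the camera images.
- rig: Leak-test rig, fixed to the bench: aluminium base 170 x 430 x 15 mm, origin under it, long axis its y. Along it from -y to +y: white gear housing (top 85 mm above the bench) with the star wheel on top, rack bar carrying the sealing disc, two-bar cradle, upright steel end stop (70 mm wide, 24 mm thick, top 100 mm above the bench).
- guard (a point): Middle of the wheel-side edge of the clear guard plate, on its underside, 139.5 mm above the bench, 12 mm to the rig +y side of the wheel's centre; axes as the rig's. The plate (230 x 108 mm, 5 mm thick) covers the wheel's +y half just above the spokes, so spokes can be pushed only on the -y side. Two 12 mm posts carry it at its +y edge.
- cradle (a point): Point on the press axis, 65 mm above the bench, where the spool's middle goes (9 mm either way along rig y is free); axes as the rig's. Two level round bars, 8 mm thick, 20 mm apart, along rig y, carry the spool by its flange rims, its axis along rig y, either way round.
- stop (a point): Nominal centre of the end stop's face, 65 mm above the bench, 64 mm past cradle along rig +y; the face looks along rig -y. The stop is set by hand: its true face lies up to 5 mm nearer or farther along rig y, and this point does not show it.
- hub (a point): Centre of the star wheel, at the height of the spokes' centre lines, 115 mm above the bench; axes as the rig's; wheel axis vertical. Hub 40 mm in diameter, top 131 mm above the bench. Four level steel spokes, bars of 12 mm diameter, with black balls of 20 mm diameter centred 106 mm from the axis. Torque at the wheel: 16 N square to a spoke at 70 mm from the axis is 1.1 N m.
- wheel (a joint): Turn of the star wheel in rad, growing clockwise from above; at q the spokes lie at angles k*pi/2 - q from rig +x. Starts at 0 to 0.8. Each rad drives the disc 10 mm. A brake holds it where it is left; running freely it takes 0.75 N m (10.7 N at 70 mm; once it stands still the finger reads a few N less). The spool is pinched at a reading of 2.7 to 3.7, depending on the stop; then the torque climbs by 4 N m per rad.
- seal_disc: Steel sealing disc with black rubber face, 44 mm in diameter, 14 mm thick, on the rack's end; origin at the centre of its face, which looks along rig +y and stands 68 mm - 10 mm*q before cradle (q: wheel reading). It must press the spool with about 40 N (15 to 70), which is 1.15 N m at the wheel (0.9 too loose, 1.45 too tight); 100 N, 1.75 N m, spoils it. Stiffness 40 N/mm.
- spool: Steel pipe spool, 100 mm long, lying on a grey two-bar rest, axis (own x) level: tube 30 mm in diameter, at each end a flange 44 mm in diameter, 8 mm thick. Origin at its middle on the axis, 46 mm above the bench at first; tops of the rest's bars (20 mm apart) 20 mm, its 110 x 70 mm plate 38 mm below the axis. 0.2 to 0.4 kg. Grip the tube at its middle (84 mm free).
- jar: Bystander: closed white jar, 60 mm in diameter, 100 mm high, origin under it.
- blank: Bystander: blank flange, a steel disc 55 mm in diameter and 12 mm high lying on the bench, origin under it.
- wrench: Bystander: 150 mm wrench lying on the bench, origin under its middle.

How it is judged:
On the way, in this order (a step that is already met when the one before it is completed fails the run):
1. the spool lies in the cradle, let go of, not yet pinched (x of spool in the frame of cradle between -0.006 and 0.006 m and z of spool in the frame of cradle between -0.005 and 0.005 m and angle between the x axis of spool and the y axis of rig, either way round below 0.08 rad and y of spool in the frame of cradle between -0.03 and 0.035 m and contact force between the fingers and spool below 0.1 N and contact force between seal_disc and spool below 2 N and linear speed of spool below 0.02 m/s), for 0.2 s.
2. the wheel has driven the sealing disc against the spool, pinching it on the end stop (contact force between seal_disc and spool above 10 N), for 0.1 s.
At the end, for the whole second after the job is handed in: The spool lies in the cradle along the press axis (within 6 mm sideways, 5 mm in height and 0.08 rad), at rest, pinched against the end stop by the sealing disc with 15 to 70 N, the wheel standing still (x of spool in the frame of cradle between -0.006 and 0.006 m and z of spool in the frame of cradle between -0.005 and 0.005 m and angle between the x axis of spool and the y axis of rig, either way round below 0.08 rad and y of spool in the frame of cradle between -0.03 and 0.035 m and contact force between seal_disc and spool between 15 and 70 N and linear speed of spool below 0.01 m/s and velocity of joint wheel between -0.05 and 0.05 rad/s); the robot touches nothing.
It fails at once if the sealing disc presses the spool with more than 100 N (contact force between seal_disc and spool above 100 N).
It fails at once if the jar is moved by more than 20 mm (distance of jar from where it was at the start of the episode above 0.02 m).
It fails at once if the blank is moved by more than 20 mm (distance of blank from where it was at the start of the episode above 0.02 m).
It fails at once if the wrench is moved by more than 20 mm (distance of wrench from where it was at the start of the episode above 0.02 m).
It also fails if it takes over 72 s, if anything falls off the work surface, if the arm or the gripper's body presses on something with over 40 N, if the wrist force passes 120 N, or if a joint passes its speed limit or range.

ROBOT

A 7-joint arm with a two-finger parallel gripper is mounted at the origin on the work surface. World frame = base frame: x ahead of the robot, y to its left, z up, the work surface at z = 0. Lengths are in m, angles in rad, forces in N, time in s.
With the tool pointing down it reaches from about 0.4 to 0.85 m from the base axis. Payload 4.5 kg.
Tool frame: the origin (TCP) lies between the finger pads; the fingertips stand 17 mm ahead of it and the grasp point (between the pads) lies 2 mm behind it; z points along the fingers, y is the direction in which the jaws open and shut (so a half turn about z gives the same grasp; the last joint's range is limited). The gripper opens to 85 mm and grips with 20 to 120 N. Pads are 22 mm wide; open, the fingers measure 114 mm over their backs; the gripper's body (76 mm by 85 mm) begins 54 mm behind the grasp point. The pads swing forward as they close: fully open they stand 13 mm farther back than shut.
Start: joints at [1.239, 0.689, -0.195, 1.565, 0.157, 0.902, -0.215], TCP at [0.224, -0.584, 0.221] pointing down, gripper open.
Joint ranges: [-3.01, 3.01], [-0.46, 2.08], [-1.47, 1.51], [0.13, 2.56], [-1, 4.14], [0.04, 2.09], [-2.66, 2.66]. Speed limits (rad/s): [2.57, 2.57, 3.14, 3.14, 3.14, 3.14, 3.14].

INTERFACE

Orientations are given as [roll, pitch, yaw] about the fixed x, y, z axes, in that order (R = Rz(yaw) Ry(pitch) Rx(roll)).
In Python, from workcell import robot gives the robot as it stands.
- The arm moves only by the shell command python3 -m handwheel 'ROWS' [FORCE]. ROWS is JSON, a list of rows, each an object with "xyz": the shift along the tool's x, y, z in units of 40 mm (1.0 is 40 mm), a list of three; "rotation": the turn, a rotation vector about the tool's x, y, z in units of 8 degrees (1.0 is 8 degrees), a list of three; "claw": the opening, from 0 (shut) to 1 (fully open). A call has 1 to 8 rows; each row is the pose to reach, as a shift and turn from the pose commanded when the call began, along the tool's axes at that moment; what a row does not reach only later rows make up. A row lasts 1/10 s, in which the tool goes at most 50 mm and 8.59 degrees, less where a joint would pass 70% of its speed; a pose out of reach is approached as far as the arm can. A call with a gripper value outside its range is refused whole. The fingers move at their own pace and stop on an object; FORCE is the grip in N (left out, the last holds). Time passes only in rows, so rows that repeat a pose let the fingers close. It gives the time, the measured TCP pose, the force and the opening at its end, in the units of the state.
- robot.get_obs(): the state, without advancing time (a new reading comes with each control period).
- robot.capture(name): name is "scene" or "top"; returns a dict with "image" (384x512x3 uint8, red, green, blue), "z_map" (384x512 float32, m along the optical axis (not along the pixel's ray), 0 where there is no reading), "K" (3x3 intrinsics, pixels), "pose" (4x4, takes a point from camera to world coordinates). Camera axes: x right, y down, z forward; pixel columns grow to the right and rows downward; lengths in m; the calibration is good to about 2 mm. A picture is of the moment at which its call begins.
- robot.hand_in(): hands the job in, once; it reports no verdict.
The state is a dict: "t": time; "qpos": joint angles; "joint_velocities": joint speeds; "joint_torque": joint torques, N m; "tool_pos": TCP position; "orientation": TCP orientation; "contact_force": force on the tool from outside, world axes, zero at the start; "torque": the same for the moment, N m; "width": opening from 0.0 (shut) to 1.0 (fully open).
Only numpy, scipy, OpenCV 4.12 (cv2) and the standard library are available. Lean on these libraries where they do the work, as an engineer would, in place of code of your own. Each camera call takes 0.05 s, during which the arm holds its last target.

## Working session

There is one attempt and no reset: what is moved stays moved. The work goes in short steps, Python scripts to look and compute and a shell command to move; the robot and the scene stay as the last step left them, time stands still between calls to the robot, and variables do not carry over. Pictures are saved under pics/ and viewed, and the job is handed in when it is done.

```bash
ls; mkdir -p pics
python3 - <<'E'
from workcell import robot
import cv2,numpy as np
print(robot.get_obs())
for n in("scene","top"):
    c=robot.capture(n); cv2.imwrite(f"pics/{n}0.png",c["image"][:,:,::-1]); np.savez(f"pics/{n}0.npz",**c); print(n,c["K"],c["pose"])
E
```

```text
pics
{'t': 0.0, 'qpos': array([ 1.23879093,  0.69001102, -0.19445832,  1.56634649,  0.15731251,
        0.90247745, -0.21512504]), 'joint_velocities': array([-0.00048866,  0.0021003 ,  0.00087663,  0.00104872, -0.00155133,
        0.0002337 ,  0.00038214]), 'joint_torque': array([ 2.55347450e-04, -5.39594579e+01, -1.26602054e+00, -1.58538991e+01,
        9.19246202e-03,  9.48982750e-03, -1.47850926e-05]), 'tool_pos': array([ 0.22324627, -0.58305825,  0.22006512]), 'orientation': array([-3.13974743e+00,  1.73741816e-04,  3.65830024e-01]), 'contact_force': array([0.25270954, 0.37747466, 1.46675249]), 'torque': array([-0.01062088, -0.00116014,  0.03685148]), 'width': 0.9950765537841633}
scene [[392.30217173   0.         261.08731939]
 [  0.         392.30217173 187.92962485]
 [  0.           0.           1.        ]] [[ 0.7717857   0.49739918 -0.39615765  0.99949272]
 [ 0.63585399 -0.60959939  0.47336908 -0.63851044]
 [-0.00604407 -0.61723791 -0.78675335  1.10417606]
 [ 0.          0.          0.          1.        ]]
top [[447.81806541   0.         258.16052896]
 [  0.         447.81806541 189.23351009]
 [  0.           0.           1.        ]] [[ 0.01052521 -0.99706568  0.07582375  0.41613865]
 [-0.99994251 -0.01033949  0.00284154 -0.04994574]
 [-0.00204923 -0.0758493  -0.99711719  1.50774605]
 [ 0.          0.          0.          1.        ]]
```

View pics/scene0.png

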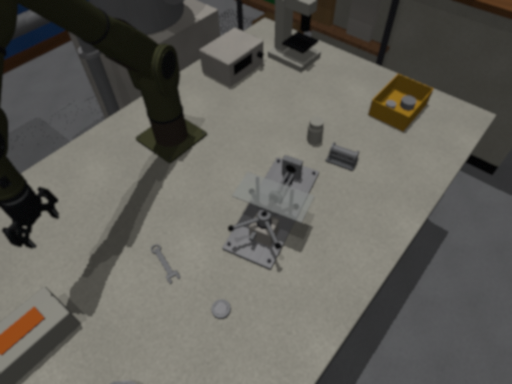

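View pics/top0.png

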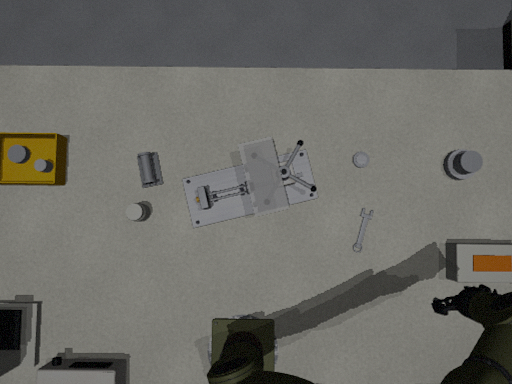

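The top view shows the rig with the stop near (203,197) and the wheel near (286,172). The spool rest is at (149,170), the jar at (137,211), the blank at (360,160) and the wrench at (363,230). Next I'll zoom in and compute positions.

```bash
cat > h.py <<'E'
import numpy as np,cv2
def load(n): return dict(np.load(f"pics/{n}.npz"))
def cloud(c):
    K,P,z=c["K"],c["pose"],c["z_map"].astype(float)
    v,u=np.mgrid[:z.shape[0],:z.shape[1]]
    p=np.stack([(u-K[0,2])/K[0,0]*z,(v-K[1,2])/K[1,1]*z,z],-1)
    return p@P[:3,:3].T+P[:3,3]
def proj(c,p):
    P=c["pose"];q=(np.asarray(p)-P[:3,3])@P[:3,:3];K=c["K"]
    return np.array([K[0,0]*q[...,0]/q[...,2]+K[0,2],K[1,1]*q[...,1]/q[...,2]+K[1,2]]).T
def at(c,u,v,h):
    P=c["pose"];d=P[:3,:3]@np.linalg.inv(c["K"])@np.array([u,v,1.]);s=(h-P[2,3])/d[2];return P[:3,3]+s*d
E
python3 - <<'E'
from h import *
c=load("top0");im=c["image"][:,:,::-1]
a=im[115:245,120:330];a=cv2.resize(a,None,fx=3.8,fy=3.8,interpolation=cv2.INTER_CUBIC);a=cv2.convertScaleAbs(a,alpha=1.3)
cv2.imwrite("pics/topz.png",a)
c2=load("scene0");im=c2["image"][:,:,::-1]
a=im[110:280,215:370];a=cv2.resize(a,None,fx=3.5,fy=3.5,interpolation=cv2.INTER_CUBIC);a=cv2.convertScaleAbs(a,alpha=1.5)
cv2.imwrite("pics/scenez.png",a)
for c,n in((c,"t"),(c2,"s")):
    w=cloud(c); h=w[...,2]; m=(h>-.05)&(h<.2)
    a=(np.clip(h,0,.16)/.16*255).astype(np.uint8);cv2.imwrite(f"pics/h{n}.png",cv2.resize(cv2.applyColorMap(a[115:245,120:330] if n=="t" else a[110:280,215:370],cv2.COLORMAP_JET),None,fx=3.5,fy=3.5,interpolation=0))
E
```

```text
(no output)
```

View pics/topz.png

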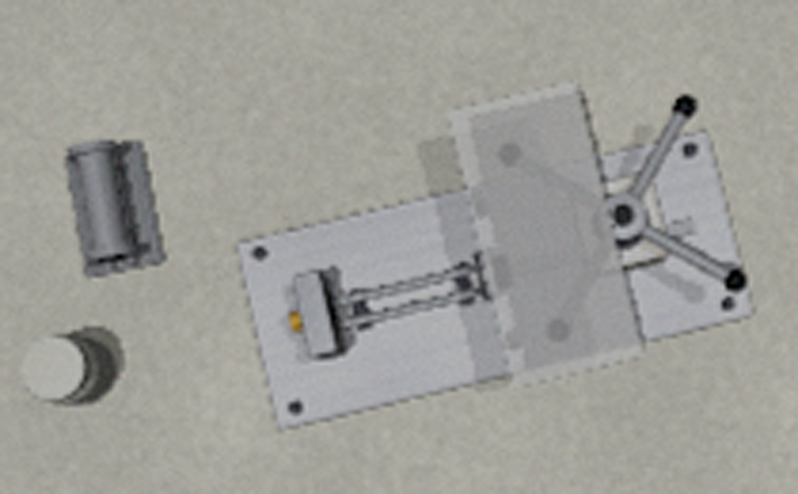

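View pics/scenez.png

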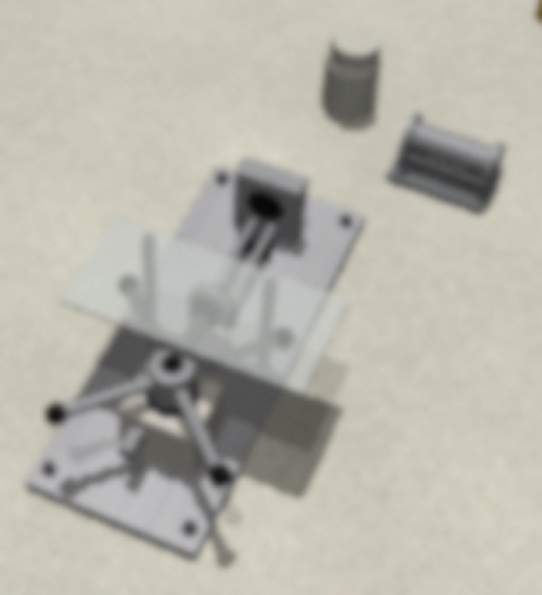

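View pics/ht.png

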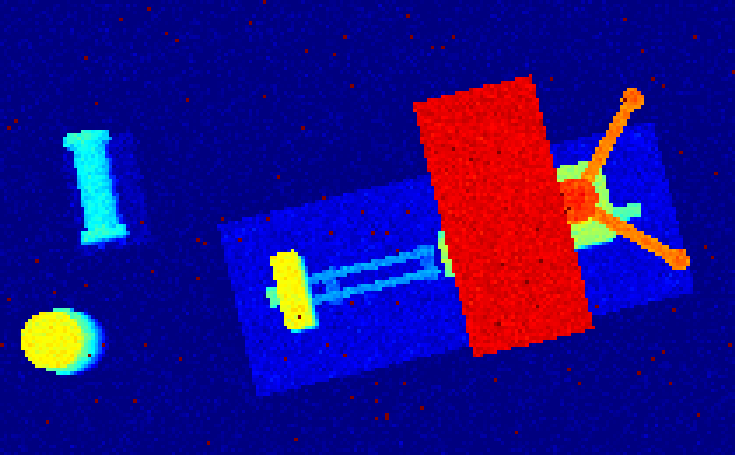

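The views match: the spokes' open side faces right (world −y), and the stop is on the left. Next I'll fit the rig, the spool and the wheel angle.

Run:
```python
from h import *
c=load("top0");w=cloud(c);h=w[...,2]
def box(m,n,k=0):
    if k: m=cv2.morphologyEx(m.astype(np.uint8),cv2.MORPH_OPEN,np.ones((k,k)))>0
    l,L,s,ce=cv2.connectedComponentsWithStats(m.astype(np.uint8))
    i=1+np.argmax(s[1:,4]);p=w[L==i];r=cv2.minAreaRect((p[:,:2]*1000).astype(np.float32));print(n,np.round(r[0],1),np.round(r[1],1),round(r[2],2),"mean",p.mean(0).round(4),"N",len(p));return p
roi=np.zeros(h.shape,bool);roi[130:240,175:325]=1
base=box(roi&(h>.009),"base+all",0)
g=box(roi&(h>.137)&(h<.150),"guard",3)
s=np.zeros(h.shape,bool);s[180:215,190:212]=1
st=box(s&(h>.09)&(h<.11),"stop")
rb=np.zeros(h.shape,bool);rb[180:215,205:246]=1
b=box(rb&(h>.03)&(h<.06),"bars")
wh=np.zeros(h.shape,bool);wh[135:205,280:325]=1
a=box(wh&(h>.100)&(h<.136),"wheel")
balls=[];
sp=np.zeros(h.shape,bool);sp[145:195,135:168]=1
q=box(sp&(h>.045),"spool")
pl=box(sp&(h>.004),"spool+rest")
ja=np.zeros(h.shape,bool);ja[200:230,120:155]=1
box(ja&(h>.09),"jar")
```

```text
base+all [537.9 -16.2] [252.7 429.7] 14.63 mean [ 0.5388 -0.0221  0.0782] N 7274
guard [561.1 -61. ] [230.2 108.2] 14.24 mean [ 0.5602 -0.0619  0.1442] N 2514
stop [495.8 129.7] [69.6 24.4] 13.49 mean [0.496  0.129  0.0995] N 169
bars [508.9  58.8] [ 67.5 124.5] 10.87 mean [0.5124 0.0623 0.0428] N 240
wheel [ 587.3 -159.8] [167.4  93.6] 15.9 mean [ 0.5859 -0.1603  0.1229] N 347
spool [593.6 319.8] [100.9  42.3] 10.7 mean [0.5938 0.3188 0.0589] N 318
spool+rest [544.8 159.5] [468.7 148.7] 76.03 mean [0.5906 0.3154 0.035 ] N 699
jar [449.  344.1] [47.5 54. ] 1.41 mean [0.4489 0.3432 0.0995] N 230
```

Run:
```python
from h import *
c=load("top0");w=cloud(c);h=w[...,2]
roi=np.zeros(h.shape,bool);roi[130:240,175:325]=1
m=roi&(h>.009)&(h<.022)
m=cv2.morphologyEx(m.astype(np.uint8),cv2.MORPH_OPEN,np.ones((3,3)))>0
r=cv2.minAreaRect((w[m][:,:2]*1000).astype(np.float32));print("base",r)
g=cv2.minAreaRect((w[roi&(h>.137)&(h<.150)][:,:2]*1000).astype(np.float32));print(g)
yaw=np.deg2rad(14.24);ex=np.array([np.cos(yaw),np.sin(yaw)]);ey=np.array([-ex[1],ex[0]])
o=np.array(r[0])/1000;print("o",o)
X=(w[...,:2]-o)@ex;Y=(w[...,:2]-o)@ey
def rng(n,mm):
    print(n,"x",np.percentile(X[mm],[1,50,99]).round(4),"y",np.percentile(Y[mm],[1,50,99]).round(4),mm.sum())
k=lambda x0,x1,y0,y1,h0,h1:(X>x0)&(X<x1)&(Y>y0)&(Y<y1)&(h>h0)&(h<h1)&roi
rng("base",m)
rng("guard",k(-.2,.2,-.2,.2,.137,.15))
rng("stop",k(-.08,.08,.08,.2,.09,.11))
bm=k(-.08,.08,-.005,.1,.03,.06)
rng("bars",bm)
# bar profile
for y in np.arange(0,.12,.02):
    mm=bm&(Y>y)&(Y<y+.02);print(y,np.sort(X[mm]).round(3)[::2],h[mm].mean())
hm=k(-.08,.08,-.22,-.1,.125,.136);rng("hub",hm)
wm=k(-.2,.2,-.33,-.12,.10,.13)
rng("wh",wm)
```

```text
base ((533.2689208984375, -17.762542724609375), (169.81393432617188, 430.2608337402344), 14.151911735534668)
((563.2178344726562, -69.84197235107422), (230.24974060058594, 126.43914031982422), 14.127232551574707)
o [ 0.53326892 -0.01776254]
base x [-0.0835 -0.0145  0.0821] y [-0.211   0.0699  0.212 ] 3233
guard x [-0.0969  0.0144  0.1285] y [-0.1017 -0.0493  0.0043] 2572
stop x [-0.0338 -0.0003  0.0336] y [0.1402 0.1517 0.1636] 169
bars x [-0.0152 -0.0004  0.0151] y [0.0196 0.0511 0.0984] 141
0.0 [-0.012] 0.047793569210296316
0.02 [-0.017 -0.015 -0.014 -0.013 -0.012 -0.011 -0.01  -0.009 -0.007 -0.007
 -0.005 -0.003 -0.001  0.     0.002  0.004  0.005  0.006  0.008  0.009
  0.009  0.011  0.012  0.014  0.015  0.017] 0.04116861752961753
0.04 [-0.014 -0.012 -0.011 -0.011 -0.009 -0.009 -0.008  0.006  0.008  0.008
  0.009  0.011  0.011  0.012  0.013] 0.04418008239391535
0.06 [-0.014 -0.013 -0.012 -0.011 -0.01  -0.01  -0.008 -0.007  0.006  0.007
  0.007  0.009  0.01   0.011  0.012  0.013] 0.043651378749541364
0.08 [-0.013 -0.012 -0.012 -0.01  -0.009 -0.008 -0.007  0.007  0.008  0.008
  0.01   0.01   0.011  0.013] 0.04352455258338258
0.1 [] nan
hub x [-0.0551  0.0129  0.0457] y [-0.194  -0.1204 -0.1046] 102
wh x [-0.0632  0.011   0.0995] y [-0.1987 -0.1618 -0.122 ] 268<stdin>:21: RuntimeWarning: Mean of empty slice.
  ret = ret.dtype.type(ret / rcount)
```

```bash
cat >> h.py <<'E'
yaw=np.deg2rad(14.17);O=np.array([.5333,-.0178])
R2=np.array([[np.cos(yaw),-np.sin(yaw)],[np.sin(yaw),np.cos(yaw)]])
def rig(p): return (np.asarray(p)[...,:2]-O)@R2
def world(p): return np.asarray(p)@R2.T+O
E
python3 - <<'E'
from h import *
from scipy.optimize import least_squares
c=load("top0");w=cloud(c);h=w[...,2];Q=rig(w)
roi=np.zeros(h.shape,bool);roi[130:240,175:325]=1
B=[rig(at(c,u,v,.118)) for u,v in((300.3,142.6),(313.4,188.7))];print("balls",B)
# hub by two balls: perpendicular spokes r=.106
d=B[1]-B[0];mid=(B[0]+B[1])/2;print("len",np.linalg.norm(d),.106*2**.5)
n=np.array([-d[1],d[0]])/np.linalg.norm(d)
for s in(1,-1): print("hub cand",mid+s*n*np.linalg.norm(d)/2)
# spoke points fit: hub + q
m=roi&(Q[...,1]<-.118)&(h>.108)&(h<.128)
p=Q[m]
def f(t):
    v=p-t[:2];a=np.arctan2(v[:,1],v[:,0])+t[2];
    e=np.stack([np.abs(-np.sin(k*np.pi/2-t[2])*v[:,0]+np.cos(k*np.pi/2-t[2])*v[:,1]) for k in range(2)]);return e.min(0)
r=least_squares(f,[.0155,-.115,.6],loss="soft_l1",f_scale=.003);print(r.x,m.sum(),np.sqrt((r.fun**2).mean()))
cs=load("scene0")
hb=np.append(world([.0155,-.115]),.131);print("hub world",hb,proj(c,hb),proj(cs,hb))
g=roi&(h>.137)&(h<.150)&(Q[...,1]>-.13)&(np.abs(Q[...,0])<.14)
gm=cv2.morphologyEx(g.astype(np.uint8),cv2.MORPH_OPEN,np.ones((3,3)))>0
r=cv2.minAreaRect((w[gm][:,:2]*1000).astype(np.float32));print("guard",r,rig(np.array(r[0])/1000))
# spool
sp=np.zeros(h.shape,bool);sp[140:200,130:170]=1
m=sp&(h>.05)&(h<.075);p=w[m][:,:2]
mu,ev=cv2.PCACompute(p.astype(np.float64),None);print("spool",mu,np.rad2deg(np.arctan2(ev[0,1],ev[0,0])),cv2.minAreaRect((p*1000).astype(np.float32)))
# axis via ridge at flanges
for a,b in((-.055,-.03),(-.03,0),(0,.03),(.03,.055)):
    e=ev[0]*np.sign(ev[0,0]);t=(p-mu)@e;k=(t>a)&(t<b);qn=(p-mu)@np.array([-e[1],e[0]]);print(a,qn[k].min().round(4),qn[k].max().round(4),h[m][k].max().round(4),h[m][k].mean().round(4))
E
python3 - <<'E'
from h import *
c=load("top0");w=cloud(c);h=w[...,2]
b=(h>-.02)&(h<.004);b[:70]=0;b[300:]=0
print("bench h",np.median(h[80:120,150:400]),np.median(h[250:290,150:300]))
E
```

```text
balls [array([ 0.09354227, -0.18740981]), array([-0.05676259, -0.19200159])]
len 0.15037499080625277 0.14990663761154807
hub cand [ 0.02068573 -0.26485813]
hub cand [ 0.01609395 -0.11455326]
[ 0.01599791 -0.11413951  0.75663257] 253 0.0039476023610428325
hub world [ 0.57648036 -0.12550657  0.131     ] [284.05364922 171.55495205] [262.95618293 213.7974652 ]
guard ((561.06787109375, -60.99323272705078), (230.20547485351562, 108.22570037841797), 14.240445137023926) [ 0.0163493  -0.04867659]
spool [[0.5944961  0.31908032]] 12.09896236149808 ((593.7848510742188, 319.67041015625), (100.77811431884766, 39.929359436035156), 12.399957656860352)
-0.055 -0.0192 0.0204 0.0716 0.0612
-0.03 -0.0133 0.0154 0.0663 0.0583
0 -0.0134 0.0165 0.0678 0.0583
0.03 -0.019 0.0209 0.0742 0.0608
bench h -0.00010845088049749041 -1.848569953777357e-05
```

```bash
cat >> h.py <<'E'
from scipy.spatial.transform import Rotation as Ro
def down(yawdeg): return Ro.from_euler("xyz",[180,0,yawdeg],degrees=True)
def plan(targets,start=None):
    """targets: list of (x,y,z,yawdeg); prints units relative to the start pose"""
    if start is None:
        from workcell import robot
        o=robot.get_obs();p0,R0=np.array(o["tool_pos"]),Ro.from_euler("xyz",o["orientation"])
        print("t",round(o["t"],2),"pos",p0.round(4),"yaw",np.rad2deg(o["orientation"][2]).round(1),"F",o["contact_force"].round(1),"w",round(o["width"],3),"q",o["qpos"].round(2))
    else: p0,R0=np.array(start[:3]),down(start[3])
    for t in targets:
        print(t,"-> xyz",(R0.inv().apply(np.array(t[:3])-p0)/.04).round(2).tolist(),"rot",(np.rad2deg((R0.inv()*down(t[3])).as_rotvec())/8).round(2).tolist())
E
python3 - <<'E'
from h import *
plan([(.5,-.25,.22,21),(.594,.3195,.2,12.2)])
plan([(.594,.3195,.2,12.2)],(.5,-.25,.22,21))
E
```

```text
t 0.1 pos [ 0.2233 -0.5831  0.2202] yaw 21.0 F [-0.3 -0.4 -0.5] w 0.996 q [ 1.24  0.69 -0.19  1.57  0.16  0.9  -0.22]
(0.5, -0.25, 0.22, 21) -> xyz [9.44, -5.3, 0.01] rot [-0.01, 0.0, -0.0]
(0.594, 0.3195, 0.2, 12.2) -> xyz [16.73, -17.75, 0.53] rot [-0.01, 0.0, 1.1]
(0.594, 0.3195, 0.2, 12.2) -> xyz [7.3, -12.45, 0.5] rot [0.0, -0.0, 1.1]
```

```bash
python3 -m handwheel '[{"xyz":[1.1,-0.6,0],"rotation":[0,0,0],"claw":1},{"xyz":[2.2,-1.2,0],"rotation":[0,0,0],"claw":1},{"xyz":[3.3,-1.8,0],"rotation":[0,0,0],"claw":1},{"xyz":[4.4,-2.4,0],"rotation":[0,0,0],"claw":1},{"xyz":[5.5,-3.0,0],"rotation":[0,0,0],"claw":1},{"xyz":[6.6,-3.7,0],"rotation":[0,0,0],"claw":1},{"xyz":[7.7,-4.3,0],"rotation":[0,0,0],"claw":1},{"xyz":[8.8,-5.0,0],"rotation":[0,0,0],"claw":1}]'
python3 - <<'E'
from h import *
plan([(.594,.3195,.2,12.2)])
E
```

```text
t: 0.9
tool_pos: [0.4788, -0.2734, 0.2207]
orientation: [3.142, 0.0, 0.366]
contact_force: [1.1, 0.5, 0.2]
width: 1.002
t 0.9 pos [ 0.4788 -0.2734  0.2207] yaw 21.0 F [1.1 0.5 0.2] w 1.002 q [ 0.53  0.59 -0.16  1.79  0.12  0.77 -0.89]
(0.594, 0.3195, 0.2, 12.2) -> xyz [7.99, -12.81, 0.52] rot [0.0, 0.0, 1.09]
```

```bash
python3 -m handwheel '[{"xyz":[0.6,-1,0],"rotation":[0,0,0],"claw":1},{"xyz":[1.2,-2,0],"rotation":[0,0,0.1],"claw":1},{"xyz":[1.9,-3,0],"rotation":[0,0,0.2],"claw":1},{"xyz":[2.5,-4,0],"rotation":[0,0,0.4],"claw":1},{"xyz":[3.1,-5,0],"rotation":[0,0,0.5],"claw":1},{"xyz":[3.7,-6,0],"rotation":[0,0,0.6],"claw":1},{"xyz":[4.4,-7,0],"rotation":[0,0,0.7],"claw":1},{"xyz":[5,-8,0],"rotation":[0,0,0.8],"claw":1}]'
python3 - <<'E'
from h import *
plan([(.594,.3195,.2,12.2)])
E
```

```text
t: 1.7
tool_pos: [0.5502, 0.0975, 0.2207]
orientation: [3.142, 0.0, 0.254]
contact_force: [1.3, -1.5, 0.6]
width: 0.996
t 1.7 pos [0.5502 0.0975 0.2207] yaw 14.5 F [ 1.3 -1.5  0.6] w 0.996 q [-0.21  0.6  -0.08  1.77  0.06  0.77 -1.63]
(0.594, 0.3195, 0.2, 12.2) -> xyz [2.45, -5.1, 0.52] rot [0.0, 0.0, 0.29]
```

```bash
python3 -m handwheel '[{"xyz":[0.5,-1,0],"rotation":[0,0,0.1],"claw":1},{"xyz":[1,-2,0],"rotation":[0,0,0.2],"claw":1},{"xyz":[1.5,-3,0],"rotation":[0,0,0.3],"claw":1},{"xyz":[2,-4.1,0.5],"rotation":[0,0,0.3],"claw":1},{"xyz":[2.45,-5.1,0.5],"rotation":[0,0,0.29],"claw":1},{"xyz":[2.45,-5.1,0.5],"rotation":[0,0,0.29],"claw":1},{"xyz":[2.45,-5.1,0.5],"rotation":[0,0,0.29],"claw":1}]'
python3 - <<'E'
from h import *
from workcell import robot
plan([(.594,.3195,.1,12.2),(.594,.3195,.047,12.2)])
c=robot.capture("top");np.savez("pics/top1.npz",**c)
a=c["image"][110:260,80:230,::-1];cv2.imwrite("pics/top1.png",cv2.convertScaleAbs(cv2.resize(a,None,fx=4,fy=4,interpolation=cv2.INTER_CUBIC),alpha=1.5))
c=robot.capture("scene");np.savez("pics/scene1.npz",**c)
a=c["image"][60:210,260:410,::-1];cv2.imwrite("pics/scene1.png",cv2.convertScaleAbs(cv2.resize(a,None,fx=4,fy=4,interpolation=cv2.INTER_CUBIC),alpha=1.5))
E
```

```text
t: 2.4
tool_pos: [0.5927, 0.3189, 0.1998]
orientation: [3.141, 0.001, 0.217]
contact_force: [0.1, -1.7, -0.4]
width: 1.0
t 2.4 pos [0.5927 0.3189 0.1998] yaw 12.4 F [ 0.1 -1.7 -0.4] w 1.0 q [-0.54  0.78 -0.03  1.43  0.03  0.94 -1.94]
(0.594, 0.3195, 0.1, 12.2) -> xyz [0.04, -0.01, 2.5] rot [0.0, 0.01, 0.03]
(0.594, 0.3195, 0.047, 12.2) -> xyz [0.04, -0.01, 3.82] rot [0.0, 0.01, 0.03]
```

View pics/scene1.png

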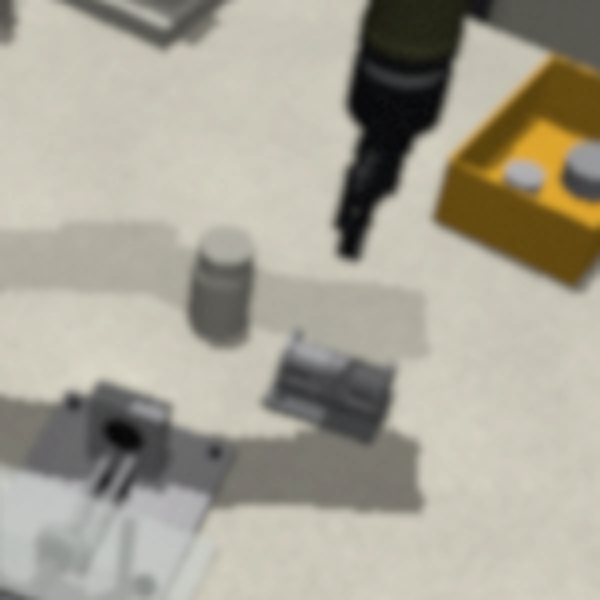

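The gripper hangs behind and above the spool, its fingers (350,230) in line with the view and clear of the jar. I'll descend and grip.

```bash
python3 -m handwheel '[{"xyz":[0.04,0,1],"rotation":[0,0,0],"claw":1},{"xyz":[0.04,0,2],"rotation":[0,0,0],"claw":1},{"xyz":[0.04,0,2.8],"rotation":[0,0,0],"claw":1},{"xyz":[0.04,0,3.3],"rotation":[0,0,0],"claw":1},{"xyz":[0.04,0,3.6],"rotation":[0,0,0],"claw":1},{"xyz":[0.04,0,3.8],"rotation":[0,0,0],"claw":1},{"xyz":[0.04,0,3.8],"rotation":[0,0,0],"claw":1}]'
python3 -m handwheel '[{"xyz":[0,0,0],"rotation":[0,0,0],"claw":0.5},{"xyz":[0,0,0],"rotation":[0,0,0],"claw":0.3},{"xyz":[0,0,0],"rotation":[0,0,0],"claw":0.2},{"xyz":[0,0,0],"rotation":[0,0,0],"claw":0.2},{"xyz":[0,0,0],"rotation":[0,0,0],"claw":0.1},{"xyz":[0,0,0],"rotation":[0,0,0],"claw":0.1},{"xyz":[0,0,0],"rotation":[0,0,0],"claw":0.1}]' 50
```

```text
t: 3.2
tool_pos: [0.5953, 0.3169, 0.0487]
orientation: [3.141, 0.0, 0.213]
contact_force: [0.0, 1.2, -0.4]
width: 0.999
t: 3.9
tool_pos: [0.5952, 0.3204, 0.0504]
orientation: [-3.138, -0.002, 0.215]
contact_force: [-1.9, 3.0, 8.0]
width: 0.104
```

Run:
```python
from h import *
from workcell import robot
plan([])
c=robot.capture("top");np.savez("pics/top2.npz",**c)
a=c["image"][110:260,80:230,::-1];a1=cv2.convertScaleAbs(cv2.resize(a,None,fx=2.6,fy=2.6,interpolation=cv2.INTER_CUBIC),alpha=1.5)
c=robot.capture("scene");np.savez("pics/scene2.npz",**c)
a=c["image"][60:210,260:410,::-1];a2=cv2.convertScaleAbs(cv2.resize(a,None,fx=2.6,fy=2.6,interpolation=cv2.INTER_CUBIC),alpha=2)
cv2.imwrite("pics/two2.png",np.hstack([a1,a2]))
```

```text
t 3.9 pos [0.5952 0.3204 0.0504] yaw 12.3 F [-1.9  3.   8. ] w 0.104 q [-0.54  0.96 -0.03  1.52  0.04  0.66 -1.95]
```

View pics/two2.png

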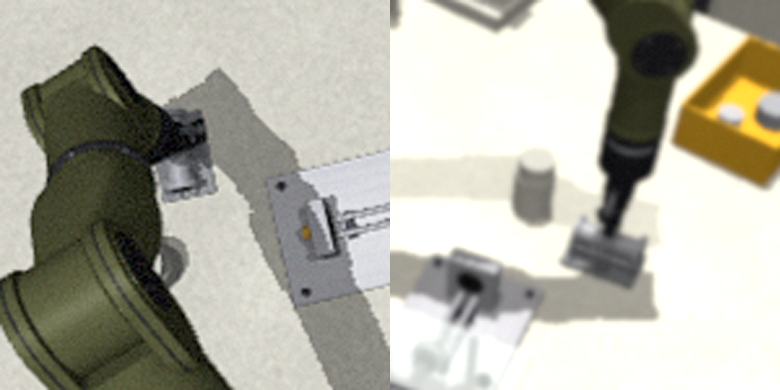

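Run:
```python
from h import *
out=[]
for n,(r,cc) in {"scene2":((105,180),(305,385)),"top2":((140,200),(125,189))}.items():
    c=load(n);a=c["image"][r[0]:r[1],cc[0]:cc[1],::-1]
    a=cv2.convertScaleAbs(cv2.resize(a,(400,375),interpolation=cv2.INTER_CUBIC),alpha=2.2);out.append(a)
    w=cloud(c)[r[0]:r[1],cc[0]:cc[1]];hh=(np.clip(w[...,2],0,.1)/.1*255).astype(np.uint8)
cv2.imwrite("pics/z2.png",np.hstack(out))
for n in("scene1","scene2"):
    c=load(n);w=cloud(c);h=w[...,2];m=(np.hypot(w[...,0]-.594,w[...,1]-.3195)<.07)&(h>.042)&(h<.072);p=w[m]
    print(n,m.sum(),p.mean(0).round(4),cv2.minAreaRect((p[:,:2]*1000).astype(np.float32)))
```

```text
scene1 241 [0.5972 0.3158 0.057 ] ((595.8599853515625, 322.2614440917969), (100.98815155029297, 42.82944107055664), 12.249183654785156)
scene2 226 [0.5992 0.3141 0.0576] ((596.9290771484375, 316.5742492675781), (100.36164093017578, 43.656890869140625), 12.000373840332031)
```

View pics/z2.png

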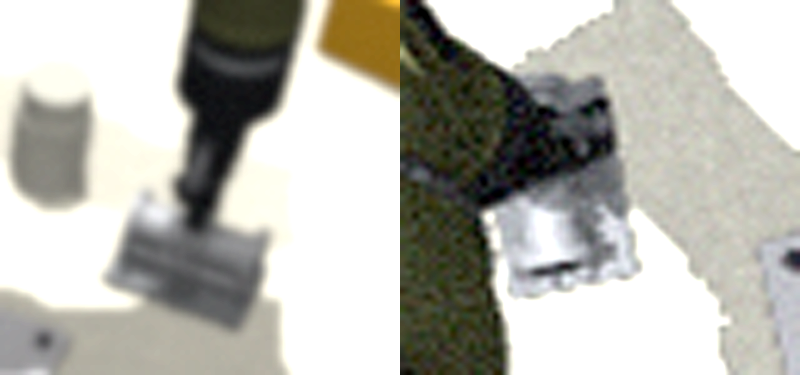

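```bash
python3 -m handwheel '[{"xyz":[0,0,0],"rotation":[0,0,0],"claw":0},{"xyz":[0,0,0],"rotation":[0,0,0],"claw":0},{"xyz":[0,0,0],"rotation":[0,0,0],"claw":0}]' 50; python3 -m handwheel '[{"xyz":[0,0,0],"rotation":[0,0,0],"claw":0},{"xyz":[0,0,0],"rotation":[0,0,0],"claw":0},{"xyz":[0,0,0],"rotation":[0,0,0],"claw":0}]'
```

```text
t: 4.3
tool_pos: [0.5958, 0.3206, 0.0508]
orientation: [-3.138, -0.003, 0.215]
contact_force: [-2.0, 2.9, 8.1]
width: -0.0
t: 4.6
tool_pos: [0.5958, 0.3206, 0.0508]
orientation: [-3.138, -0.003, 0.215]
contact_force: [-1.9, 2.6, 7.6]
width: -0.004
```

Run:
```python
from h import *
from workcell import robot
e=np.array([np.cos(np.deg2rad(12.2)),np.sin(np.deg2rad(12.2))]);n=np.array([-e[1],e[0]])
for nm in("top0","scene1","scene2","top2"):
    c=load(nm);w=cloud(c);d=w[...,:2]-np.array([.594,.3195]);s=d@e;t=d@n;h=w[...,2]
    print(nm)
    for a in np.arange(-.05,.05,.02):
        row=[]
        for b in np.arange(-.055,.055,.01):
            m=(s>=a)&(s<a+.02)&(t>=b)&(t<b+.01)&(h<.2)
            row.append("%3d/%-3d"%(h[m].min()*1000,h[m].max()*1000) if m.any() else "   .   ")
        print("%.2f"%a," ".join(row))
```

```text
top0
-0.05  -7/5    -3/2    -2/12    3/64    0/68   17/71    7/71    8/61    4/11   -6/9    -5/6  
-0.03  -5/5    -5/6    -7/14    1/11    2/66   54/63   51/63   49/49    0/14   -3/8    -4/5  
-0.01  -5/7    -7/11   -1/12    5/12    1/64   52/67   51/63   46/50    1/16   -3/6    -5/3  
0.01  -3/3    -7/4    -2/16    2/14    3/62   53/65   52/60   51/51    1/12   -5/7    -6/3  
0.03  -7/3    -3/9    -2/11    1/63    1/69   58/74   50/72   37/61    2/13   -4/6    -5/6  
scene1
-0.05  -3/3    -2/3    -2/11    4/62    5/70    4/70   18/70    5/11     .       .       .   
-0.03  -5/4    -2/4    -1/16    5/11    5/64    7/66    9/62    3/10     .       .       .   
-0.01  -5/4    -5/3    -2/10    2/15    5/65    5/63    8/62    5/10     .       .       .   
0.01  -1/4    -1/6     0/13    5/32    4/62    3/63   10/62    8/9      .       .       .   
0.03  -4/3    -3/8    -4/11    6/57    6/73    5/69   17/69    6/6      .       .      0/0  
scene2
-0.05  -2/5    -1/4    -4/11    4/199   1/199   5/73    4/67    5/62     .       .       .   
-0.03  -3/5    -4/7    -2/199   5/198   4/169   5/63    3/61    7/8      .       .       .   
-0.01  -4/167  -1/196  -5/199   5/142   6/130   5/61     .      5/7      .       .       .   
0.01  -1/151   0/198  -2/199   6/193   6/172   6/138  12/156   5/135    .       .       .   
0.03  -5/3    -3/3    -3/51    5/198   5/199   6/199  57/65    6/61     .       .      2/2  
top2
-0.05  -5/5    -6/5    -7/12    2/190  11/199  28/71   10/65    4/62    0/12   -4/9      .   
-0.03  -5/149  -4/196  -4/196   2/199   1/76   52/87   50/63   10/12   -4/13   -5/10     .   
-0.01  -5/167  -6/197   0/178   2/129   2/82   59/63   53/53   12/12    4/11   -8/7      .   
0.01  -3/153  -4/192  -5/195    .       .       .       .       .       .       .       .   
0.03  -3/4    -9/4    -5/11    0/65    4/68   69/69     .       .       .       .       .
```

Run:
```python
from h import *
out=[]
for n,p in (("scene1",(.5927,.3189,.1998)),("scene2",(.5952,.3204,.0504)),("top1",(.5927,.3189,.1998)),("top2",(.5952,.3204,.0504))):
    c=load(n);a=c["image"][:,:,::-1];a=cv2.convertScaleAbs(cv2.resize(a,None,fx=4,fy=4,interpolation=cv2.INTER_CUBIC),alpha=2)
    for dz,col in((-.017,(0,0,255)),(0,(0,255,0)),(.055,(255,0,0)),(.1,(255,255,0))):
        q=proj(c,np.array(p)+[0,0,dz])*4+1.5;cv2.circle(a,(int(q[0]),int(q[1])),4,col,1)
    q=(proj(c,np.array(p))*4).astype(int);y0=max(0,q[1]-190);x0=max(0,q[0]-190);out.append(a[y0:y0+290,x0:x0+390])
cv2.imwrite("pics/dbg.png",np.vstack([np.hstack(out[:2]),np.hstack(out[2:])]))
```

```text
(no output)
```

View pics/dbg.png

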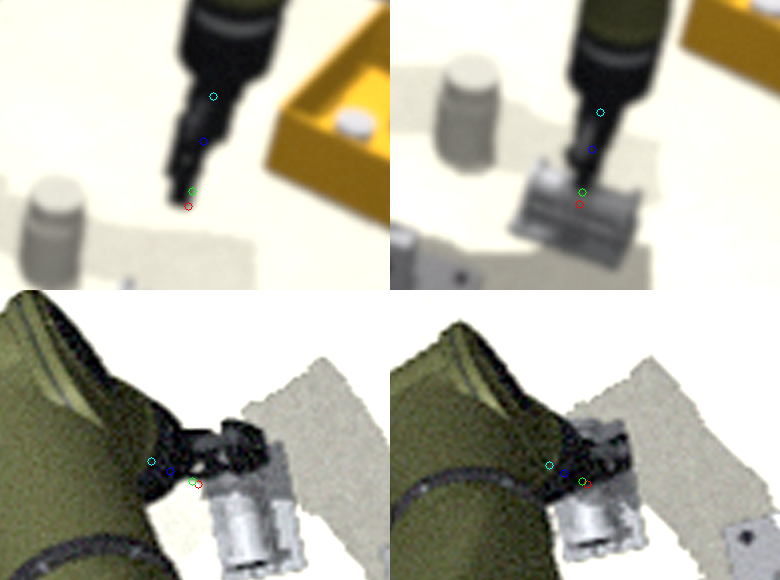

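Run:
```python
from h import *
for nm,T in(("scene1",(.5927,.3189,.1998)),("top1",(.5927,.3189,.1998)),("scene2",(.5952,.3204,.0504)),("top2",(.5952,.3204,.0504)),("scene0",(.2233,-.583,.2202)),("top0",(.2233,-.583,.2202))):
    c=load(nm);w=cloud(c);d=w-np.array(T);dark=c["image"].max(-1)<45
    m=dark&(np.hypot(d[...,0],d[...,1])<.11)&(d[...,2]<.2)&(d[...,2]>-.04)&(c["z_map"]>0)&(w[...,2]>.02)
    p=d[m];print(nm,m.sum())
    for a in np.arange(-.04,.2,.02):
        k=(p[:,2]>=a)&(p[:,2]<a+.02)
        if k.sum()>2: print("  dz %.2f n%d x %s y %s"%(a,k.sum(),np.percentile(p[k,0],[5,50,95]).round(3),np.percentile(p[k,1],[5,50,95]).round(3)))
```

```text
scene1 618
  dz 0.02 n9 x [-0.012  0.011  0.017] y [-0.058 -0.053  0.041]
  dz 0.04 n16 x [0.008 0.013 0.02 ] y [-0.057 -0.055 -0.052]
  dz 0.06 n25 x [0.008 0.016 0.026] y [-0.074 -0.068 -0.052]
  dz 0.08 n42 x [0.009 0.023 0.028] y [-0.071 -0.066 -0.021]
  dz 0.10 n80 x [0.002 0.019 0.027] y [-0.072 -0.063 -0.009]
  dz 0.12 n82 x [0.002 0.015 0.026] y [-0.068 -0.042 -0.028]
  dz 0.14 n107 x [-0.012  0.015  0.037] y [-0.04  -0.034 -0.013]
  dz 0.16 n133 x [-0.017  0.014  0.037] y [-0.039 -0.032 -0.011]
  dz 0.18 n124 x [-0.02   0.016  0.035] y [-0.037 -0.028 -0.006]
top1 360
  dz 0.04 n4 x [-0.001  0.002  0.005] y [-0.057 -0.052 -0.048]
  dz 0.06 n22 x [-0.002  0.003  0.02 ] y [-0.073 -0.056 -0.047]
  dz 0.08 n59 x [-0.01   0.002  0.023] y [-0.074 -0.043 -0.032]
  dz 0.10 n43 x [-0.009  0.006  0.023] y [-0.071 -0.066 -0.029]
  dz 0.12 n91 x [-0.001  0.009  0.022] y [-0.067 -0.056 -0.035]
  dz 0.14 n36 x [-0.03  -0.009  0.012] y [-0.038 -0.035 -0.022]
  dz 0.16 n61 x [-0.031 -0.006  0.019] y [-0.038 -0.034 -0.02 ]
  dz 0.18 n42 x [-0.03  -0.012  0.02 ] y [-0.037 -0.032 -0.021]
scene2
[... 1876 characters left out ...]
z 0.16 n229 x [0.012 0.034 0.039] y [-0.033 -0.005  0.029]
  dz 0.18 n221 x [0.011 0.031 0.038] y [-0.029 -0.002  0.028]
top0 722
  dz 0.02 n14 x [-0.016 -0.007  0.025] y [-0.041  0.048  0.053]
  dz 0.04 n18 x [-0.014 -0.008  0.026] y [-0.04   0.048  0.054]
  dz 0.06 n56 x [-0.03  -0.008  0.033] y [-0.057  0.05   0.069]
  dz 0.08 n90 x [-0.032 -0.008  0.034] y [-0.059  0.04   0.07 ]
  dz 0.10 n100 x [-0.032 -0.006  0.033] y [-0.053  0.039  0.068]
  dz 0.12 n122 x [-0.029 -0.015  0.03 ] y [-0.054  0.041  0.064]
  dz 0.14 n96 x [-0.021  0.013  0.037] y [0.005 0.032 0.037]
  dz 0.16 n114 x [-0.022  0.011  0.036] y [0.008 0.031 0.037]
  dz 0.18 n112 x [-0.023  0.014  0.037] y [0.005 0.029 0.037]
```

The fingers shut completely with nothing between them. The depth data explain this: the real fingertips stand about 28 mm higher than `tool_pos` and the spec imply, so they closed on top of the tube. The 2 mm rise with 8 N upward, the visible finger heights and the tube top at 61 mm all agree with that. There is no visible xy bias. I'll lift, open, check the offset at the open tips, then go 28 mm deeper.

```bash
python3 -m handwheel '[{"xyz":[0,0,-1],"rotation":[0,0,0],"claw":0},{"xyz":[0,0,-1],"rotation":[0,0,0],"claw":0},{"xyz":[0,0,-1],"rotation":[0,0,0],"claw":1},{"xyz":[0,0,-1],"rotation":[0,0,0],"claw":1},{"xyz":[0,0,-1],"rotation":[0,0,0],"claw":1},{"xyz":[0,0,-1],"rotation":[0,0,0],"claw":1},{"xyz":[0,0,-1],"rotation":[0,0,0],"claw":1}]'
python3 - <<'E'
from h import *
from workcell import robot
plan([(.594,.3195,.018,12.2)])
out=[]
for n in("scene","top"):
    c=robot.capture(n);np.savez(f"pics/{n}3.npz",**c)
    T=robot.get_obs()["tool_pos"];w=cloud(c);d=w-T
    a=c["image"][100:190,285:405,::-1] if n=="scene" else c["image"][125:215,100:220,::-1]
    out.append(cv2.convertScaleAbs(cv2.resize(a,None,fx=3.3,fy=3.3,interpolation=cv2.INTER_CUBIC),alpha=2.2))
    if n=="scene":
        e=np.array([np.cos(.213),np.sin(.213)]);nn=np.array([-e[1],e[0]]);dd=w[...,:2]-np.array([.594,.3195]);s=dd@e;t=dd@nn
        m=(np.abs(s)<.05)&(np.abs(t)<.025)&(w[...,2]>.04)&(w[...,2]<.075);print("spool",m.sum(),t[m].min(),t[m].max(),s[m].min(),s[m].max())
cv2.imwrite("pics/z3.png",np.hstack(out))
E
```

```text
t: 5.3
tool_pos: [0.5949, 0.3176, 0.0882]
orientation: [3.141, 0.001, 0.214]
contact_force: [-0.3, 0.0, 0.4]
width: 0.849
t 5.3 pos [0.5949 0.3176 0.0882] yaw 12.2 F [-0.3  0.   0.4] w 0.849 q [-0.54  0.91 -0.03  1.51  0.04  0.72 -1.95]
(0.594, 0.3195, 0.018, 12.2) -> xyz [-0.01, -0.05, 1.76] rot [0.0, 0.01, 0.01]
spool 222 -0.02223674824084835 0.01723885581716858 -0.048495546164330265 0.04998852992043668
```

View pics/z3.png

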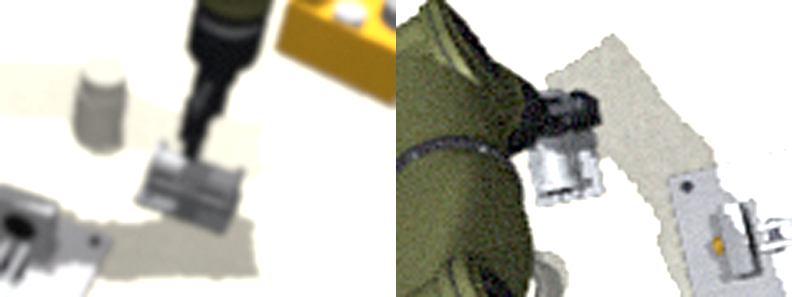

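Run:
```python
from h import *
c=load("scene3")
for h in(.07,.08,.09,.1,.11,.12,.13):
    print(h,proj(c,np.array([.595+.011,.3176-.045,h])).round(1),proj(c,np.array([.595-.011,.3176+.045,h])).round(1))
cv2.imwrite("pics/f3.png",cv2.convertScaleAbs(cv2.resize(c["image"][115:165,320:380,::-1],None,fx=12,fy=12,interpolation=cv2.INTER_NEAREST),alpha=2.5))
```

```text
0.07 [340.  156.3] [348.1 139.7]
0.08 [340.5 154.4] [348.6 137.7]
0.09 [340.9 152.5] [349.  135.8]
0.1 [341.3 150.5] [349.5 133.8]
0.11 [341.8 148.5] [350.  131.8]
0.12 [342.2 146.5] [350.5 129.8]
0.13 [342.7 144.5] [350.9 127.7]
```

View pics/f3.png

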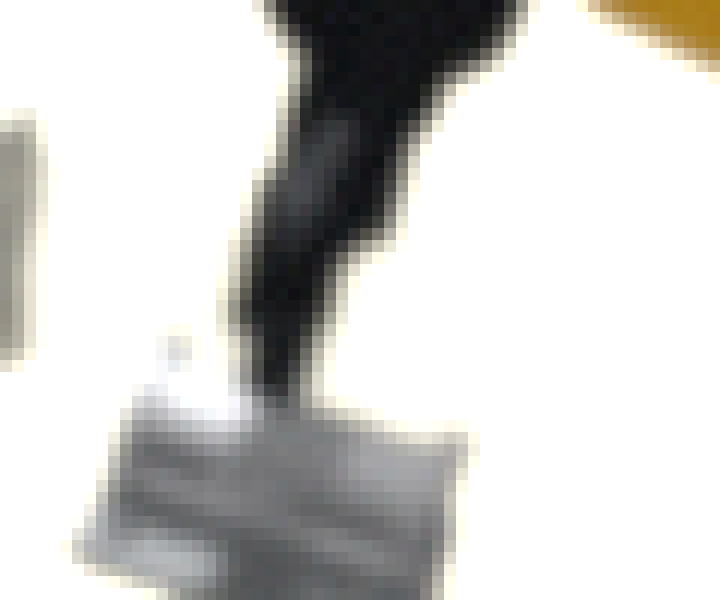

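The near open fingertip ends at pixel (342.5,148), which corresponds to a height of about 112 mm at tool z 88 mm. That confirms the +28 mm offset. I'll descend with it included.

```bash
python3 -m handwheel '[{"xyz":[0,-0.03,0.5],"rotation":[0,0,0],"claw":1},{"xyz":[0,-0.05,1],"rotation":[0,0,0],"claw":1},{"xyz":[0,-0.05,1.4],"rotation":[0,0,0],"claw":1},{"xyz":[0,-0.05,1.6],"rotation":[0,0,0],"claw":1},{"xyz":[0,-0.05,1.75],"rotation":[0,0,0],"claw":1},{"xyz":[0,-0.05,1.75],"rotation":[0,0,0],"claw":1}]'
```

```text
t: 6.0
tool_pos: [0.5946, 0.3195, 0.0183]
orientation: [3.141, 0.001, 0.214]
contact_force: [-0.0, -0.2, 0.2]
width: 1.001
```

```bash
python3 -m handwheel '[{"xyz":[0,0,0],"rotation":[0,0,0],"claw":0.5},{"xyz":[0,0,0],"rotation":[0,0,0],"claw":0.4},{"xyz":[0,0,0],"rotation":[0,0,0],"claw":0.3},{"xyz":[0,0,0],"rotation":[0,0,0],"claw":0.2},{"xyz":[0,0,0],"rotation":[0,0,0],"claw":0.2},{"xyz":[0,0,0],"rotation":[0,0,0],"claw":0.1},{"xyz":[0,0,0],"rotation":[0,0,0],"claw":0.1}]' 50
```

```text
t: 6.7
tool_pos: [0.5949, 0.3221, 0.0198]
orientation: [-3.139, -0.002, 0.214]
contact_force: [-1.5, 5.4, 6.0]
width: 0.332
```

Width 0.33 (28 mm) means the spool is held. I'll lift it and plan the transit.

```bash
python3 -m handwheel '[{"xyz":[0,0.06,-0.4],"rotation":[0,0,0],"claw":0.1},{"xyz":[0,0.06,-0.9],"rotation":[0,0,0],"claw":0.1},{"xyz":[0,0.06,-1.5],"rotation":[0,0,0],"claw":0.1},{"xyz":[0,0.06,-2.2],"rotation":[0,0,0],"claw":0.1},{"xyz":[0,0.06,-3],"rotation":[0,0,0],"claw":0.1},{"xyz":[0,0.06,-3],"rotation":[0,0,0],"claw":0.1},{"xyz":[0,0.06,-3],"rotation":[0,0,0],"claw":0.1}]' 50
python3 - <<'E'
from h import *
p=world([0,.08]);print(p)
plan([(*p,.138,104.17),(*p,.1,104.17)])
from workcell import robot
a=robot.capture("scene")["image"][90:190,285:405,::-1]
cv2.imwrite("pics/s4.png",cv2.convertScaleAbs(cv2.resize(a,None,fx=5,fy=5,interpolation=cv2.INTER_CUBIC),alpha=2.2))
E
```

```text
t: 7.4
tool_pos: [0.5953, 0.3154, 0.1387]
orientation: [3.139, 0.001, 0.212]
contact_force: [-1.0, -1.4, -4.2]
width: 0.335
[0.51371602 0.05976589]
t 7.4 pos [0.5953 0.3154 0.1387] yaw 12.2 F [-1.  -1.4 -4.2] w 0.335 q [-0.54  0.85 -0.03  1.48  0.04  0.82 -1.94]
(np.float64(0.5137160198497939), np.float64(0.05976589277173529), 0.138, 104.17) -> xyz [-3.34, 5.82, 0.03] rot [0.01, 0.02, -11.5]
(np.float64(0.5137160198497939), np.float64(0.05976589277173529), 0.1, 104.17) -> xyz [-3.34, 5.82, 0.98] rot [0.01, 0.02, -11.5]
```

View pics/s4.png

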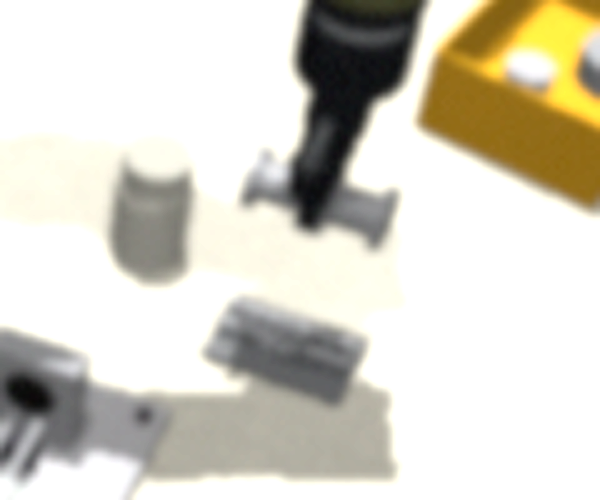

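The spool (320,200) is held at its middle and lifted clear of the rest. Next is the transit with the turn.

```bash
python3 -m handwheel '[{"xyz":[-0.2,0.3,0],"rotation":[0,0,-0.8],"claw":0.1},{"xyz":[-0.5,0.9,0],"rotation":[0,0,-1.7],"claw":0.1},{"xyz":[-0.8,1.4,0],"rotation":[0,0,-2.6],"claw":0.1},{"xyz":[-1.1,1.9,0],"rotation":[0,0,-3.6],"claw":0.1},{"xyz":[-1.3,2.4,0],"rotation":[0,0,-4.6],"claw":0.1},{"xyz":[-1.6,2.9,0],"rotation":[0,0,-5.6],"claw":0.1},{"xyz":[-1.9,3.4,0],"rotation":[0,0,-6.6],"claw":0.1},{"xyz":[-2.2,3.9,0],"rotation":[0,0,-7.6],"claw":0.1}]' 50
python3 - <<'E'
from h import *
p=world([0,.08])
plan([(*p,.138,104.17)])
E
```

```text
t: 8.25
tool_pos: [0.5404, 0.1442, 0.1369]
orientation: [-3.138, 0.003, 1.28]
contact_force: [-0.8, -1.2, -3.5]
width: 0.333
t 8.25 pos [0.5404 0.1442 0.1369] yaw 73.4 F [-0.8 -1.2 -3.5] w 0.333 q [-0.14  0.74 -0.35  1.84  0.39  0.64 -1.01]
(np.float64(0.5137160198497939), np.float64(0.05976589277173529), 0.138, 104.17) -> xyz [-2.21, -0.04, -0.02] rot [-0.03, 0.02, -3.85]
```

```bash
python3 -m handwheel '[{"xyz":[-0.5,0,0],"rotation":[0,0,-0.9],"claw":0.1},{"xyz":[-1,0,0],"rotation":[0,0,-1.8],"claw":0.1},{"xyz":[-1.5,0,0],"rotation":[0,0,-2.7],"claw":0.1},{"xyz":[-2,0,0],"rotation":[0,0,-3.5],"claw":0.1},{"xyz":[-2.2,-0.04,0],"rotation":[0,0,-3.85],"claw":0.1},{"xyz":[-2.2,-0.04,0],"rotation":[0,0,-3.85],"claw":0.1},{"xyz":[-2.2,-0.04,0],"rotation":[0,0,-3.85],"claw":0.1}]' 50
python3 - <<'E'
from h import *
from workcell import robot
p=world([0,.08])
plan([(*p,.039,104.17)])
out=[]
for n in("scene","top"):
    c=robot.capture(n);np.savez(f"pics/{n}5.npz",**c)
    a=c["image"][130:240,215:335,::-1] if n=="scene" else c["image"][130:240,160:280,::-1]
    out.append(cv2.convertScaleAbs(cv2.resize(a,None,fx=3.3,fy=3.3,interpolation=cv2.INTER_CUBIC),alpha=1.8))
    w=cloud(c);h=w[...,2];Q=rig(w)
    m=(np.abs(Q[...,0])<.03)&(np.abs(Q[...,1]-.08)<.07)&(h>.12)&(h<.192)
    for a in np.arange(.02,.14,.01):
        k=m&(Q[...,1]>=a)&(Q[...,1]<a+.01)
        if k.sum()>3: print(n,round(a,3),k.sum(),"x",Q[k][:,0].min().round(4),Q[k][:,0].max().round(4),"h",h[k].min().round(3),h[k].max().round(3))
cv2.imwrite("pics/z5.png",np.hstack(out))
E
```

```text
t: 8.95
tool_pos: [0.5146, 0.0626, 0.1379]
orientation: [-3.14, -0.001, 1.811]
contact_force: [0.3, -0.2, -2.9]
width: 0.332
t 8.95 pos [0.5146 0.0626 0.1379] yaw 103.8 F [ 0.3 -0.2 -2.9] w 0.332 q [ 0.09  0.72 -0.5   1.95  0.57  0.62 -0.54]
(np.float64(0.5137160198497939), np.float64(0.05976589277173529), 0.039, 104.17) -> xyz [-0.07, -0.03, 2.47] rot [-0.01, -0.01, -0.05]
scene 0.03 112 x -0.0188 0.0237 h 0.142 0.19
scene 0.04 10 x -0.0163 0.0221 h 0.171 0.185
scene 0.05 21 x -0.0105 0.0178 h 0.165 0.18
scene 0.06 25 x -0.009 0.0179 h 0.163 0.181
scene 0.07 81 x -0.0293 0.0289 h 0.153 0.192
scene 0.08 23 x -0.0133 0.03 h 0.163 0.191
scene 0.09 15 x -0.0133 0.0068 h 0.172 0.188
scene 0.1 6 x -0.0085 -0.0002 h 0.174 0.179
scene 0.12 9 x -0.0166 0.0243 h 0.16 0.178
```

View pics/z5.png

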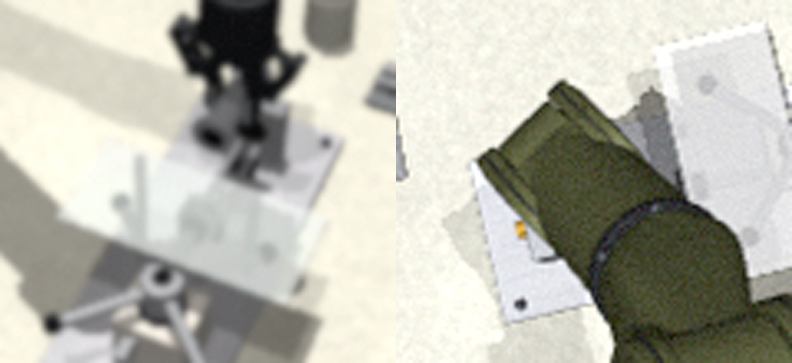

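Scene view: the held spool (front flange at (212,132)) is over the cradle bars at (245,165) and aligned with them. I'll descend to just above the bars.

```bash
python3 -m handwheel '[{"xyz":[-0.05,-0.03,0.4],"rotation":[0,0,-0.05],"claw":0.1},{"xyz":[-0.07,-0.03,0.9],"rotation":[0,0,-0.05],"claw":0.1},{"xyz":[-0.07,-0.03,1.4],"rotation":[0,0,-0.05],"claw":0.1},{"xyz":[-0.07,-0.03,1.8],"rotation":[0,0,-0.05],"claw":0.1},{"xyz":[-0.07,-0.03,2.1],"rotation":[0,0,-0.05],"claw":0.1},{"xyz":[-0.07,-0.03,2.25],"rotation":[0,0,-0.05],"claw":0.1},{"xyz":[-0.07,-0.03,2.25],"rotation":[0,0,-0.05],"claw":0.1}]' 50
python3 - <<'E'
from h import *
from workcell import robot
p=world([0,.08])
plan([(*p,.039,104.17)]);o=robot.get_obs();print(rig(o["tool_pos"]))
c=robot.capture("scene");np.savez("pics/scene6.npz",**c)
a=c["image"][120:220,235:335,::-1]
cv2.imwrite("pics/z6.png",cv2.convertScaleAbs(cv2.resize(a,None,fx=6,fy=6,interpolation=cv2.INTER_CUBIC),alpha=1.8))
w=cloud(c);h=w[...,2];Q=rig(w)
m=(np.abs(Q[...,0])<.03)&(np.abs(Q[...,1]-.08)<.07)&(h>.05)&(h<.1)
for a in np.arange(.02,.14,.01):
        k=m&(Q[...,1]>=a)&(Q[...,1]<a+.01)
        if k.sum()>3: print(round(a,3),k.sum(),"x",Q[k][:,0].min().round(4),Q[k][:,0].max().round(4),"h",h[k].min().round(3),h[k].max().round(3))
E
```

```text
t: 9.75
tool_pos: [0.5145, 0.06, 0.0483]
orientation: [-3.141, -0.0, 1.82]
contact_force: [-0.6, -0.2, -3.8]
width: 0.332
t 9.75 pos [0.5145 0.06   0.0483] yaw 104.3 F [-0.6 -0.2 -3.8] w 0.332 q [ 0.01  0.86 -0.35  2.01  0.72  0.4  -0.66]
(np.float64(0.5137160198497939), np.float64(0.05976589277173529), 0.039, 104.17) -> xyz [-0.0, -0.02, 0.23] rot [-0.01, -0.0, 0.01]
[0.00077109 0.08005462]
0.05 16 x -0.0108 0.0162 h 0.08 0.095
0.06 33 x -0.0152 0.0221 h 0.068 0.1
0.07 54 x -0.0256 0.0298 h 0.067 0.098
0.08 22 x -0.0133 0.0295 h 0.075 0.097
0.09 11 x -0.0139 0.009 h 0.081 0.096
0.1 4 x -0.0097 -0.0029 h 0.083 0.091
0.12 8 x 0.0185 0.0238 h 0.073 0.087
```

View pics/z6.png

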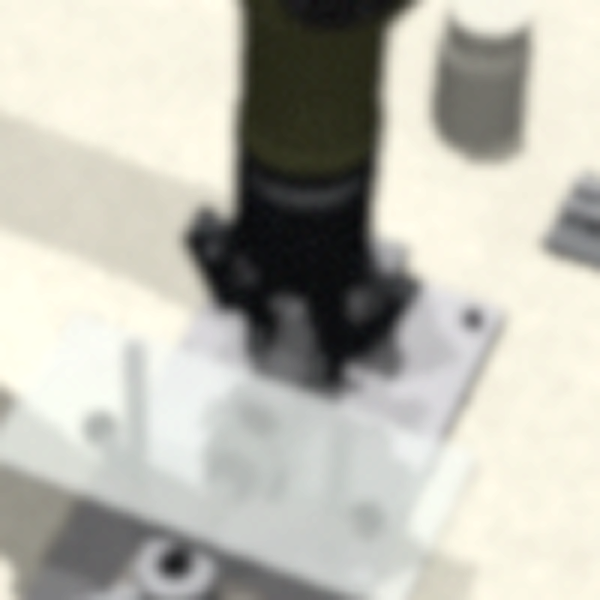

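The spool is now a few mm above the bars, with the guard well in front of the gripper. I'll lower it slowly and watch the force.

```bash
python3 -m handwheel '[{"xyz":[0,-0.02,0.05],"rotation":[0,0,0],"claw":0.1},{"xyz":[0,-0.02,0.1],"rotation":[0,0,0],"claw":0.1},{"xyz":[0,-0.02,0.15],"rotation":[0,0,0],"claw":0.1},{"xyz":[0,-0.02,0.2],"rotation":[0,0,0],"claw":0.1},{"xyz":[0,-0.02,0.2],"rotation":[0,0,0],"claw":0.1}]' 50
python3 -m handwheel '[{"xyz":[0,0,0.03],"rotation":[0,0,0],"claw":0.1},{"xyz":[0,0,0.06],"rotation":[0,0,0],"claw":0.1},{"xyz":[0,0,0.06],"rotation":[0,0,0],"claw":0.1}]' 50
```

```text
t: 10.3
tool_pos: [0.5138, 0.0593, 0.0407]
orientation: [-3.141, 0.0, 1.819]
contact_force: [-0.3, 0.0, -4.3]
width: 0.34
t: 10.6
tool_pos: [0.514, 0.0594, 0.039]
orientation: [3.141, 0.0, 1.819]
contact_force: [-0.8, -0.2, 3.4]
width: 0.335
```

The force went from −4.3 to +3.4 N, so the spool is resting on the bars. I'll release it.

```bash
python3 -m handwheel '[{"xyz":[0,0,0],"rotation":[0,0,0],"claw":0.4},{"xyz":[0,0,0],"rotation":[0,0,0],"claw":0.5},{"xyz":[0,0,0],"rotation":[0,0,0],"claw":0.7},{"xyz":[0,0,0],"rotation":[0,0,0],"claw":0.9},{"xyz":[0,0,0],"rotation":[0,0,0],"claw":0.9},{"xyz":[0,0,0],"rotation":[0,0,0],"claw":0.9}]' 50
python3 -m handwheel '[{"xyz":[0,0,-0.4],"rotation":[0,0,0],"claw":0.9},{"xyz":[0,0,-1.2],"rotation":[0,0,0],"claw":0.9},{"xyz":[0,0,-2.2],"rotation":[0,0,0],"claw":0.9},{"xyz":[0,0,-3.2],"rotation":[0,0,0],"claw":0.9},{"xyz":[0,0,-4],"rotation":[0,0,0],"claw":0.9},{"xyz":[0,0,-4],"rotation":[0,0,0],"claw":0.9}]' 50
python3 - <<'E'
from h import *
from workcell import robot
plan([])
c=robot.capture("scene");np.savez("pics/scene7.npz",**c)
a=c["image"][120:220,235:335,::-1]
cv2.imwrite("pics/z7.png",cv2.convertScaleAbs(cv2.resize(a,None,fx=6,fy=6,interpolation=cv2.INTER_CUBIC),alpha=1.8))
E
```

```text
t: 11.2
tool_pos: [0.5139, 0.0594, 0.0385]
orientation: [3.142, 0.0, 1.819]
contact_force: [-0.1, -0.9, -0.2]
width: 0.901
t: 11.8
tool_pos: [0.5165, 0.0604, 0.2025]
orientation: [3.133, 0.0, 1.819]
contact_force: [0.3, 0.2, -0.4]
width: 0.9
t 11.8 pos [0.5165 0.0604 0.2025] yaw 104.2 F [ 0.3  0.2 -0.4] w 0.9 q [ 0.16  0.63 -0.59  1.9   0.49  0.76 -0.46]
```

View pics/z7.png

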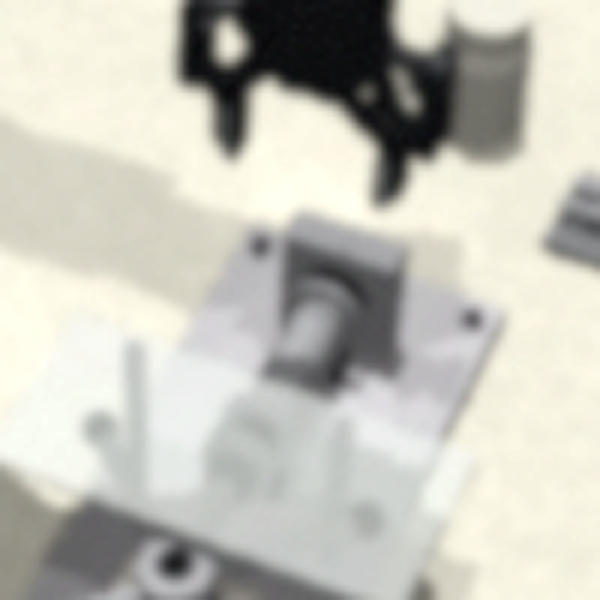

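The spool lies in the cradle between stop and disc, let go of, with its flange at (335,290). Next I'll go to the wheel with the gripper shut.

```bash
cat >> h.py <<'E'
HUB=np.array([.016,-.1143])
def wp(q,k=0,off=.017,z=.092,r=.07):
    """pose behind spoke k (0: angle -q) pushing cw"""
    f=k*np.pi/2-q
    p=HUB+r*np.array([np.cos(f),np.sin(f)])+off*np.array([-np.sin(f),np.cos(f)])
    return (*world(p).round(4),z,np.rad2deg(f)+104.17)
E
python3 - <<'E'
from h import *
print(world(HUB))
plan([wp(.757,off=.027,z=.2)])
E
```

```text
[ 0.57679379 -0.12470547]
t 11.85 pos [0.5152 0.0596 0.2003] yaw 104.2 F [-0.6 -0.6 -0.2] w 0.902 q [ 0.16  0.63 -0.59  1.9   0.49  0.76 -0.46]
(np.float64(0.6511), np.float64(-0.1353), 0.2, np.float64(60.797094908596684)) -> xyz [-5.56, 2.1, 0.02] rot [0.03, -0.01, 5.43]
```

```bash
python3 -m handwheel '[{"xyz":[-0.6,0.3,0],"rotation":[0,0,0.7],"claw":0},{"xyz":[-1.4,0.6,0],"rotation":[0,0,1.4],"claw":0},{"xyz":[-2.2,0.9,0],"rotation":[0,0,2.1],"claw":0},{"xyz":[-3,1.2,0],"rotation":[0,0,2.8],"claw":0},{"xyz":[-3.8,1.5,0],"rotation":[0,0,3.6],"claw":0},{"xyz":[-4.6,1.8,0],"rotation":[0,0,4.4],"claw":0},{"xyz":[-5.3,2.1,0],"rotation":[0,0,5.2],"claw":0},{"xyz":[-5.55,2.1,0],"rotation":[0,0,5.43],"claw":0}]' 60
python3 - <<'E'
from h import *
from workcell import robot
plan([wp(.757,off=.027,z=.2),wp(.757,off=.027,z=.14),wp(.757,off=.027,z=.092)])
out=[]
for n in("scene","top"):
    c=robot.capture(n);np.savez(f"pics/{n}8.npz",**c)
    a=c["image"][160:280,210:330,::-1] if n=="scene" else c["image"][130:250,220:340,::-1]
    out.append(cv2.convertScaleAbs(cv2.resize(a,None,fx=3.3,fy=3.3,interpolation=cv2.INTER_CUBIC),alpha=1.6))
cv2.imwrite("pics/z8.png",np.hstack(out))
E
```

```text
t: 12.65
tool_pos: [0.6504, -0.1389, 0.1962]
orientation: [3.142, 0.003, 1.055]
contact_force: [-0.9, -1.2, -0.1]
width: -0.003
t 12.65 pos [ 0.6504 -0.1389  0.1962] yaw 60.4 F [-0.9 -1.2 -0.1] w -0.003 q [ 0.33  0.79 -0.38  1.45  0.33  0.97 -0.65]
(np.float64(0.6511), np.float64(-0.1353), 0.2, np.float64(60.797094908596684)) -> xyz [0.09, -0.03, -0.09] rot [-0.0, 0.02, -0.05]
(np.float64(0.6511), np.float64(-0.1353), 0.14, np.float64(60.797094908596684)) -> xyz [0.09, -0.03, 1.41] rot [-0.0, 0.02, -0.05]
(np.float64(0.6511), np.float64(-0.1353), 0.092, np.float64(60.797094908596684)) -> xyz [0.1, -0.03, 2.61] rot [-0.0, 0.02, -0.05]
```

View pics/z8.png

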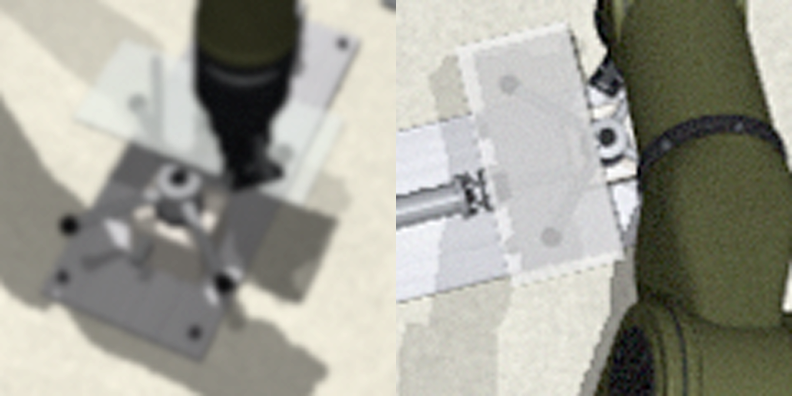

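```bash
python3 -m handwheel '[{"xyz":[0.09,-0.03,0.3],"rotation":[0,0,-0.05],"claw":0},{"xyz":[0.09,-0.03,0.8],"rotation":[0,0,-0.05],"claw":0},{"xyz":[0.09,-0.03,1.3],"rotation":[0,0,-0.05],"claw":0},{"xyz":[0.09,-0.03,1.4],"rotation":[0,0,-0.05],"claw":0},{"xyz":[0.09,-0.03,1.4],"rotation":[0,0,-0.05],"claw":0}]'
python3 - <<'E'
from h import *
from workcell import robot
plan([wp(.757,off=.027,z=.092)])
o=robot.get_obs();print("rel hub",rig(o["tool_pos"])-HUB)
c=robot.capture("scene");np.savez("pics/scene9.npz",**c)
a=c["image"][160:280,210:330,::-1]
a=cv2.convertScaleAbs(cv2.resize(a,None,fx=5,fy=5,interpolation=cv2.INTER_CUBIC),alpha=1.6)
T=o["tool_pos"]
for dz,col in((.011,(0,0,255)),(.1035-T[2],(0,255,0))):
    q=(proj(c,T+[0,0,dz])-[210,160])*5+2;cv2.circle(a,(int(q[0]),int(q[1])),5,col,2)
for r in(0,.05,.07,.106):
    q=(proj(c,np.append(world(HUB+r*np.array([np.cos(.757),-np.sin(.757)])),.115))-[210,160])*5+2;cv2.circle(a,(int(q[0]),int(q[1])),4,(255,0,255),2)
cv2.imwrite("pics/z9.png",a)
E
```

```text
t: 13.25
tool_pos: [0.6494, -0.1295, 0.1414]
orientation: [-3.139, 0.0, 1.071]
contact_force: [0.2, -0.5, 0.0]
width: -0.001
t 13.25 pos [ 0.6494 -0.1295  0.1414] yaw 61.4 F [ 0.2 -0.5  0. ] w -0.001 q [ 0.32  0.85 -0.36  1.51  0.36  0.86 -0.67]
(np.float64(0.6511), np.float64(-0.1353), 0.092, np.float64(60.797094908596684)) -> xyz [-0.11, 0.11, 1.24] rot [-0.02, 0.0, 0.07]
rel hub [ 0.06925294 -0.02240159]
```

View pics/z9.png

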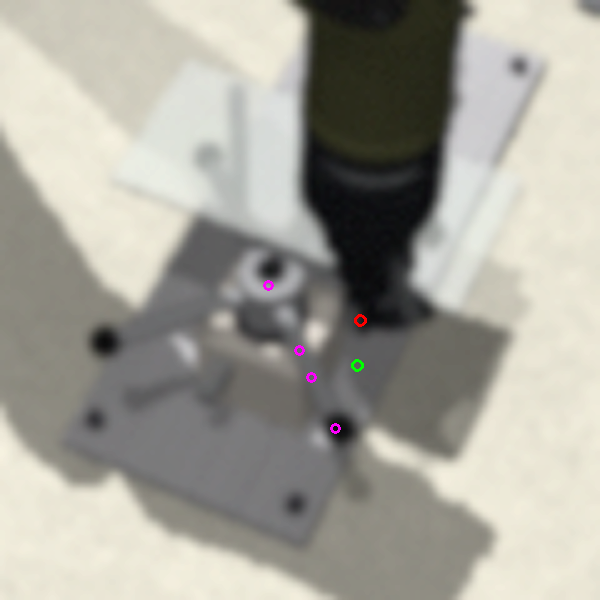

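The overlay fits: the fingertip sits between the guard edge and the spoke, and the drop point (357,365) is clear. Going down.

```bash
python3 -m handwheel '[{"xyz":[-0.1,0.1,0.1],"rotation":[0,0,0.05],"claw":0},{"xyz":[-0.1,0.1,0.5],"rotation":[0,0,0.05],"claw":0},{"xyz":[-0.1,0.1,0.9],"rotation":[0,0,0.05],"claw":0},{"xyz":[-0.1,0.1,1.2],"rotation":[0,0,0.05],"claw":0},{"xyz":[-0.1,0.1,1.24],"rotation":[0,0,0.05],"claw":0},{"xyz":[-0.1,0.1,1.24],"rotation":[0,0,0.05],"claw":0}]'
cat >> h.py <<'E'
def status(q=None,k=0):
    from workcell import robot
    o=robot.get_obs();p=rig(o["tool_pos"])-HUB;F=(o["contact_force"][:2])@R2
    print("rel hub mm",(p*1000).round(1),"F rig",F.round(1),"cw torque",round(-(p[0]*F[1]-p[1]*F[0])*-1,3))
    # implied q if finger touches spoke k with offset 17 mm
    r=np.hypot(*p);a=np.arctan2(p[1],p[0]);print("r",round(r,4),"implied q",round(-(a-np.arcsin(.017/r))+k*np.pi/2,3),"t",o["t"])
E
python3 - <<'E'
from h import *
status();q=.757
plan([wp(x,off=.019) for x in(.757,.83,.9,1,1.1,1.2,1.3,1.4)])
E
```

```text
t: 13.9
tool_pos: [0.6518, -0.1366, 0.092]
orientation: [-3.14, 0.0, 1.061]
contact_force: [-0.5, 0.4, 0.4]
width: -0.001
rel hub mm [ 69.8 -29.9] F rig [-0.4  0.5] cw torque 0.022
r 0.0759 implied q 0.631 t 13.9
t 13.9 pos [ 0.6518 -0.1366  0.092 ] yaw 60.8 F [-0.5  0.4  0.4] w -0.001 q [ 0.31  0.91 -0.34  1.52  0.39  0.77 -0.69]
(np.float64(0.6472), np.float64(-0.1423), 0.092, np.float64(60.797094908596684)) -> xyz [-0.18, -0.03, 0.0] rot [-0.01, 0.0, 0.0]
(np.float64(0.6457), np.float64(-0.1474), 0.092, np.float64(56.614503004141675)) -> xyz [-0.31, -0.0, 0.0] rot [-0.01, 0.0, 0.52]
(np.float64(0.6439), np.float64(-0.1521), 0.092, np.float64(52.60379843822591)) -> xyz [-0.43, 0.02, 0.0] rot [-0.01, 0.0, 1.03]
(np.float64(0.6409), np.float64(-0.1587), 0.092, np.float64(46.87422048691768)) -> xyz [-0.61, 0.03, 0.0] rot [-0.01, 0.0, 1.74]
(np.float64(0.6372), np.float64(-0.1649), 0.092, np.float64(41.14464253560944)) -> xyz [-0.79, 0.03, 0.0] rot [-0.01, 0.0, 2.46]
(np.float64(0.6328), np.float64(-0.1707), 0.092, np.float64(35.41506458430122)) -> xyz [-0.98, 0.0, 0.0] rot [-0.01, 0.0, 3.17]
(np.float64(0.628), np.float64(-0.1761), 0.092, np.float64(29.685486632992976)) -> xyz [-1.15, -0.04, 0.0] rot [-0.01, 0.01, 3.89]
(np.float64(0.6226), np.float64(-0.181), 0.092, np.float64(23.95590868168476)) -> xyz [-1.32, -0.1, 0.0] rot [-0.01, 0.01, 4.61]
```

```bash
python3 -m handwheel '[{"xyz":[-0.1,0,0],"rotation":[0,0,0],"claw":0},{"xyz":[-0.18,-0.03,0],"rotation":[0,0,0],"claw":0},{"xyz":[-0.25,-0.02,0],"rotation":[0,0,0.3],"claw":0},{"xyz":[-0.31,0,0],"rotation":[0,0,0.5],"claw":0},{"xyz":[-0.43,0.02,0],"rotation":[0,0,1],"claw":0},{"xyz":[-0.52,0.02,0],"rotation":[0,0,1.4],"claw":0},{"xyz":[-0.61,0.03,0],"rotation":[0,0,1.74],"claw":0}]'
python3 - <<'E'
from h import *
status()
plan([wp(x) for x in(1,1.1,1.2,1.3,1.4,1.5,1.6,1.7)])
E
```

```text
t: 14.6
tool_pos: [0.6455, -0.1531, 0.0939]
orientation: [3.14, -0.011, 0.818]
contact_force: [5.6, 8.1, -3.8]
width: -0.002
rel hub mm [ 59.7 -44.4] F rig [7.4 6.5] cw torque 0.716
r 0.0744 implied q 0.87 t 14.6
t 14.6 pos [ 0.6455 -0.1531  0.0939] yaw 46.9 F [ 5.6  8.1 -3.8] w -0.002 q [ 0.32  0.9  -0.28  1.54  0.32  0.74 -0.86]
(np.float64(0.6395), np.float64(-0.1602), 0.092, np.float64(46.87422048691768)) -> xyz [-0.23, 0.01, 0.04] rot [0.01, -0.08, -0.0]
(np.float64(0.6357), np.float64(-0.1662), 0.092, np.float64(41.14464253560944)) -> xyz [-0.41, 0.04, 0.04] rot [0.01, -0.08, 0.72]
(np.float64(0.6312), np.float64(-0.1719), 0.092, np.float64(35.41506458430122)) -> xyz [-0.59, 0.06, 0.04] rot [0.0, -0.08, 1.43]
(np.float64(0.6262), np.float64(-0.1771), 0.092, np.float64(29.685486632992976)) -> xyz [-0.77, 0.06, 0.04] rot [-0.0, -0.08, 2.15]
(np.float64(0.6208), np.float64(-0.1818), 0.092, np.float64(23.95590868168476)) -> xyz [-0.95, 0.04, 0.04] rot [-0.01, -0.08, 2.86]
(np.float64(0.6148), np.float64(-0.1859), 0.092, np.float64(18.226330730376517)) -> xyz [-1.12, 0.0, 0.03] rot [-0.01, -0.08, 3.58]
(np.float64(0.6085), np.float64(-0.1894), 0.092, np.float64(12.496752779068274)) -> xyz [-1.3, -0.05, 0.03] rot [-0.01, -0.08, 4.3]
(np.float64(0.6019), np.float64(-0.1922), 0.092, np.float64(6.7671748277600585)) -> xyz [-1.46, -0.13, 0.03] rot [-0.02, -0.08, 5.01]
```

Run:
```python
from h import *
plan([wp(x,off=.019) for x in(1.1,1.2,1.3,1.4,1.5,1.6,1.7,1.8)],wp(1.0,off=.019))
```

```text
(np.float64(0.6372), np.float64(-0.1649), 0.092, np.float64(41.14464253560944)) -> xyz [-0.18, 0.04, 0.0] rot [0.0, -0.0, 0.72]
(np.float64(0.6328), np.float64(-0.1707), 0.092, np.float64(35.41506458430122)) -> xyz [-0.36, 0.06, 0.0] rot [-0.0, -0.0, 1.43]
(np.float64(0.628), np.float64(-0.1761), 0.092, np.float64(29.685486632992976)) -> xyz [-0.54, 0.06, 0.0] rot [0.0, -0.0, 2.15]
(np.float64(0.6226), np.float64(-0.181), 0.092, np.float64(23.95590868168476)) -> xyz [-0.72, 0.05, 0.0] rot [0.0, -0.0, 2.86]
(np.float64(0.6167), np.float64(-0.1853), 0.092, np.float64(18.226330730376517)) -> xyz [-0.9, 0.01, 0.0] rot [0.0, -0.0, 3.58]
(np.float64(0.6105), np.float64(-0.1889), 0.092, np.float64(12.496752779068274)) -> xyz [-1.07, -0.04, -0.0] rot [0.0, -0.0, 4.3]
(np.float64(0.6039), np.float64(-0.192), 0.092, np.float64(6.7671748277600585)) -> xyz [-1.24, -0.11, -0.0] rot [0.0, -0.0, 5.01]
(np.float64(0.5971), np.float64(-0.1943), 0.092, np.float64(1.0375968764518149)) -> xyz [-1.4, -0.19, -0.0] rot [0.0, -0.0, 5.73]
```

```bash
python3 -m handwheel '[{"xyz":[-0.18,0.04,0],"rotation":[0,0,0.72],"claw":0},{"xyz":[-0.36,0.06,0],"rotation":[0,0,1.43],"claw":0},{"xyz":[-0.54,0.06,0],"rotation":[0,0,2.15],"claw":0},{"xyz":[-0.72,0.05,0],"rotation":[0,0,2.86],"claw":0},{"xyz":[-0.9,0.01,0],"rotation":[0,0,3.58],"claw":0},{"xyz":[-1.07,-0.04,0],"rotation":[0,0,4.3],"claw":0},{"xyz":[-1.24,-0.11,0],"rotation":[0,0,5.01],"claw":0},{"xyz":[-1.4,-0.19,0],"rotation":[0,0,5.73],"claw":0}]'
python3 - <<'E'
from h import *
status()
from workcell import robot
a=robot.capture("scene")["image"][160:280,210:330,::-1]
cv2.imwrite("pics/z10.png",cv2.convertScaleAbs(cv2.resize(a,None,fx=4,fy=4,interpolation=cv2.INTER_CUBIC),alpha=1.6))
E
```

```text
t: 15.4
tool_pos: [0.6037, -0.1932, 0.094]
orientation: [-3.141, -0.013, 0.014]
contact_force: [10.4, 1.9, -6.9]
width: 0.0
rel hub mm [  9.3 -73. ] F rig [10.5 -0.7] cw torque 0.76
r 0.0736 implied q 1.677 t 15.4
```

View pics/z10.png

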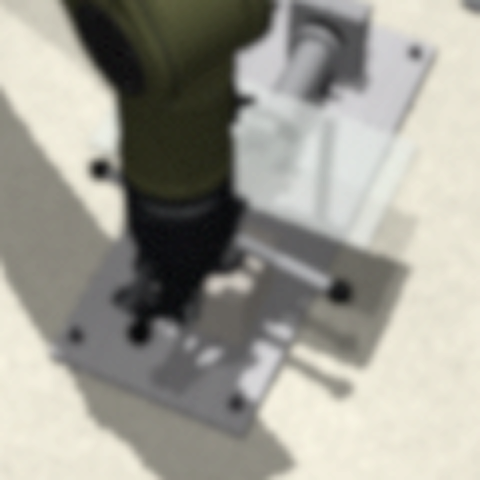

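The wheel turns: the next spoke has its ball at (340,290), and the cw torque of 0.76 N m is the free-running value. I'll continue this stroke.

```bash
python3 -m handwheel '[{"xyz":[-0.18,0.04,0],"rotation":[0,0,0.72],"claw":0},{"xyz":[-0.36,0.06,0],"rotation":[0,0,1.43],"claw":0},{"xyz":[-0.54,0.06,0],"rotation":[0,0,2.15],"claw":0},{"xyz":[-0.72,0.05,0],"rotation":[0,0,2.86],"claw":0},{"xyz":[-0.9,0.01,0],"rotation":[0,0,3.58],"claw":0},{"xyz":[-1.07,-0.04,0],"rotation":[0,0,4.3],"claw":0},{"xyz":[-1.24,-0.11,0],"rotation":[0,0,5.01],"claw":0}]'
python3 - <<'E'
from h import *
status()
plan([wp(2.5,off=.019),wp(2.2,off=.03),wp(2.2,off=.03,z=.15)])
plan([wp(2.2,off=.03),wp(2.2,off=.03,z=.15)],wp(2.5,off=.019))
E
```

```text
t: 16.15
tool_pos: [0.5539, -0.194, 0.0942]
orientation: [-3.138, -0.014, -0.688]
contact_force: [8.9, -5.1, -7.7]
width: 0.001
rel hub mm [-39.2 -61.5] F rig [ 7.4 -7.1] cw torque 0.734
r 0.073 implied q 2.373 t 16.15
t 16.15 pos [ 0.5539 -0.194   0.0942] yaw -39.4 F [ 8.9 -5.1 -7.7] w 0.001 q [ 0.19  0.81  0.11  1.81 -0.16  0.51 -1.85]
(np.float64(0.5474), np.float64(-0.191), 0.092, np.float64(-39.069448782705805)) -> xyz [-0.17, 0.05, 0.05] rot [-0.03, -0.1, -0.04]
(np.float64(0.5785), np.float64(-0.2008), 0.092, np.float64(-21.880714928781117)) -> xyz [0.58, -0.26, 0.06] rot [-0.01, -0.1, -2.19]
(np.float64(0.5785), np.float64(-0.2008), 0.15, np.float64(-21.880714928781117)) -> xyz [0.6, -0.26, -1.39] rot [-0.01, -0.1, -2.19]
(np.float64(0.5785), np.float64(-0.2008), 0.092, np.float64(-21.880714928781117)) -> xyz [0.76, -0.3, -0.0] rot [-0.0, 0.0, -2.15]
(np.float64(0.5785), np.float64(-0.2008), 0.15, np.float64(-21.880714928781117)) -> xyz [0.76, -0.3, -1.45] rot [-0.0, 0.0, -2.15]
```

```bash
python3 -m handwheel '[{"xyz":[0.2,0,0],"rotation":[0,0,0],"claw":0},{"xyz":[0.5,0,0],"rotation":[0,0,0],"claw":0},{"xyz":[0.5,0,-0.5],"rotation":[0,0,0],"claw":0},{"xyz":[0.5,0,-1.1],"rotation":[0,0,0],"claw":0},{"xyz":[0.5,0,-1.6],"rotation":[0,0,0],"claw":0},{"xyz":[0.5,0,-1.6],"rotation":[0,0,0],"claw":0}]'
python3 - <<'E'
from h import *
status()
plan([wp(2.37,k=1,off=.03,z=.155)])
from workcell import robot
out=[]
c=robot.capture("scene");np.savez("pics/scene11.npz",**c)
a=c["image"][120:280,210:370,::-1]
cv2.imwrite("pics/z11.png",cv2.convertScaleAbs(cv2.resize(a,None,fx=3.5,fy=3.5,interpolation=cv2.INTER_CUBIC),alpha=1.6))
E
```

```text
t: 16.75
tool_pos: [0.5651, -0.2048, 0.1599]
orientation: [-3.14, -0.005, -0.682]
contact_force: [0.8, -0.2, -0.3]
width: 0.003
rel hub mm [-31.  -74.8] F rig [ 0.7 -0.4] cw torque 0.067
r 0.0809 implied q 2.175 t 16.75
t 16.75 pos [ 0.5651 -0.2048  0.1599] yaw -39.1 F [ 0.8 -0.2 -0.3] w 0.003 q [ 0.19  0.73  0.14  1.72 -0.14  0.69 -1.85]
(np.float64(0.6521), np.float64(-0.1359), 0.155, np.float64(58.37900255399489)) -> xyz [0.6, -2.71, 0.13] rot [0.02, -0.04, -12.18]
```

View pics/z11.png

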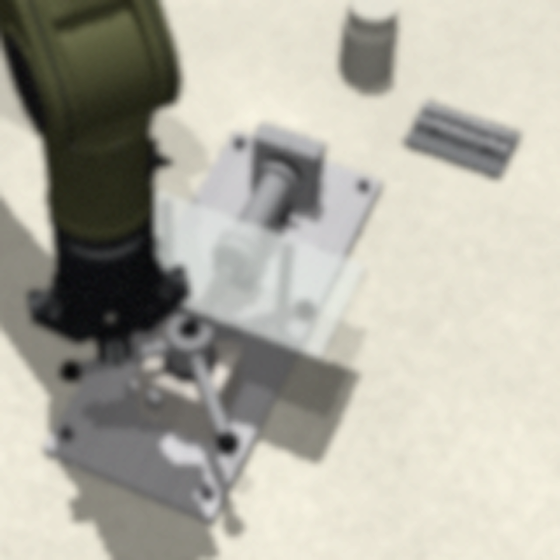

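The wheel stayed put and the next spoke's ball is at (227,440). I'll move over to its ccw side.

```bash
python3 -m handwheel '[{"xyz":[0,-0.2,0],"rotation":[0,0,-1],"claw":0},{"xyz":[0,-0.4,0],"rotation":[0,0,-2],"claw":0},{"xyz":[0.1,-0.8,0],"rotation":[0,0,-3],"claw":0},{"xyz":[0.1,-1.1,0],"rotation":[0,0,-4],"claw":0},{"xyz":[0.2,-1.4,0],"rotation":[0,0,-5],"claw":0},{"xyz":[0.3,-1.7,0],"rotation":[0,0,-6],"claw":0},{"xyz":[0.4,-2,0],"rotation":[0,0,-7],"claw":0},{"xyz":[0.5,-2.3,0],"rotation":[0,0,-8],"claw":0}]'
python3 - <<'E'
from h import *
c=load("scene11")
p=rig(at(c,210+227/3.5,120+440/3.5,.117))-HUB;print("ball",p,np.hypot(*p),"q",np.pi/2-np.arctan2(p[1],p[0]))
plan([wp(2.37,k=1,off=.03,z=.155)])
E
```

```text
t: 17.6
tool_pos: [0.6362, -0.1444, 0.1556]
orientation: [-3.14, 0.002, 0.441]
contact_force: [-0.5, -0.1, 0.1]
width: 0.003
ball [ 0.0732833  -0.07767955] 0.10679211264933956 q 2.385307645910772
t 17.6 pos [ 0.6362 -0.1444  0.1556] yaw 25.3 F [-0.5 -0.1  0.1] w 0.003 q [ 0.24  0.8  -0.17  1.54  0.17  0.82 -1.12]
(np.float64(0.6521), np.float64(-0.1359), 0.155, np.float64(58.37900255399489)) -> xyz [0.45, -0.02, 0.01] rot [-0.02, 0.01, -4.14]
```

Image-based q is 2.385, against 2.37 implied by contact. These agree.

```bash
python3 -m handwheel '[{"xyz":[0.15,0,0],"rotation":[0,0,-1],"claw":0},{"xyz":[0.3,0,0],"rotation":[0,0,-2],"claw":0},{"xyz":[0.45,0,0],"rotation":[0,0,-3],"claw":0},{"xyz":[0.45,0,0],"rotation":[0,0,-4.1],"claw":0},{"xyz":[0.45,0,0],"rotation":[0,0,-4.1],"claw":0},{"xyz":[0.45,0,0],"rotation":[0,0,-4.1],"claw":0}]'
python3 - <<'E'
from h import *
plan([wp(2.38,k=1,off=.03,z=.092)])
status(k=1)
E
```

```text
t: 18.2
tool_pos: [0.6523, -0.1374, 0.1559]
orientation: [-3.14, 0.001, 1.004]
contact_force: [-0.4, 0.2, -1.1]
width: -0.004
t 18.2 pos [ 0.6523 -0.1374  0.1559] yaw 57.6 F [-0.4  0.2 -1.1] w -0.004 q [ 0.31  0.83 -0.33  1.48  0.32  0.88 -0.69]
(np.float64(0.652), np.float64(-0.1366), 0.092, np.float64(57.806044758864076)) -> xyz [0.01, -0.01, 1.6] rot [-0.01, 0.01, -0.03]
rel hub mm [ 70.1 -30.8] F rig [-0.4  0.3] cw torque 0.007
r 0.0766 implied q 2.208 t 18.2
```

```bash
python3 -m handwheel '[{"xyz":[0,0,0.3],"rotation":[0,0,0],"claw":0},{"xyz":[0,0,0.8],"rotation":[0,0,0],"claw":0},{"xyz":[0,0,1.3],"rotation":[0,0,0],"claw":0},{"xyz":[0,0,1.55],"rotation":[0,0,0],"claw":0},{"xyz":[0,0,1.6],"rotation":[0,0,0],"claw":0},{"xyz":[0,0,1.6],"rotation":[0,0,0],"claw":0}]'
python3 - <<'E'
from h import *
status(k=1)
plan([wp(x,k=1,off=.019) for x in(2.38,2.45,2.52,2.6,2.7)])
E
```

```text
t: 18.8
tool_pos: [0.6532, -0.137, 0.0927]
orientation: [-3.142, 0.0, 1.008]
contact_force: [0.4, -0.8, 0.4]
width: -0.002
rel hub mm [ 71.1 -30.6] F rig [ 0.2 -0.9] cw torque -0.055
r 0.0774 implied q 2.199 t 18.8
t 18.8 pos [ 0.6532 -0.137   0.0927] yaw 57.7 F [ 0.4 -0.8  0.4] w -0.002 q [ 0.29  0.91 -0.31  1.52  0.35  0.76 -0.72]
(np.float64(0.6462), np.float64(-0.1459), 0.092, np.float64(57.806044758864076)) -> xyz [-0.28, -0.03, 0.02] rot [-0.0, 0.0, -0.01]
(np.float64(0.6445), np.float64(-0.1507), 0.092, np.float64(53.7953401929483)) -> xyz [-0.41, -0.0, 0.02] rot [-0.0, 0.0, 0.49]
(np.float64(0.6425), np.float64(-0.1554), 0.092, np.float64(49.78463562703255)) -> xyz [-0.53, 0.02, 0.02] rot [-0.0, 0.0, 0.99]
(np.float64(0.6399), np.float64(-0.1605), 0.092, np.float64(45.20097326598596)) -> xyz [-0.67, 0.03, 0.02] rot [-0.0, 0.0, 1.57]
(np.float64(0.636), np.float64(-0.1667), 0.092, np.float64(39.47139531467772)) -> xyz [-0.86, 0.03, 0.02] rot [-0.0, 0.0, 2.28]
```

```bash
python3 -m handwheel '[{"xyz":[-0.15,0,0],"rotation":[0,0,0],"claw":0},{"xyz":[-0.28,-0.02,0],"rotation":[0,0,0],"claw":0},{"xyz":[-0.41,0,0],"rotation":[0,0,0.5],"claw":0},{"xyz":[-0.53,0.02,0],"rotation":[0,0,1],"claw":0},{"xyz":[-0.67,0.03,0],"rotation":[0,0,1.6],"claw":0},{"xyz":[-0.76,0.03,0],"rotation":[0,0,1.9],"claw":0},{"xyz":[-0.86,0.03,0],"rotation":[0,0,2.3],"claw":0}]'
python3 - <<'E'
from h import *
status(k=1)
plan([wp(x,k=1,off=.019) for x in(2.75,2.8,2.85,2.9)],wp(2.7,k=1,off=.019))
E
```

```text
t: 19.5
tool_pos: [0.6408, -0.1618, 0.0941]
orientation: [3.14, -0.012, 0.688]
contact_force: [8.3, 7.3, -6.0]
width: -0.001
rel hub mm [ 53.  -51.6] F rig [9.8 5.1] cw torque 0.776
r 0.074 implied q 2.575 t 19.5
(np.float64(0.6338), np.float64(-0.1696), 0.092, np.float64(36.606606339023614)) -> xyz [-0.09, 0.02, 0.0] rot [-0.0, -0.0, 0.36]
(np.float64(0.6315), np.float64(-0.1724), 0.092, np.float64(33.741817363369506)) -> xyz [-0.18, 0.04, 0.0] rot [0.0, -0.0, 0.72]
(np.float64(0.629), np.float64(-0.175), 0.092, np.float64(30.87702838771537)) -> xyz [-0.27, 0.05, 0.0] rot [-0.0, -0.0, 1.07]
(np.float64(0.6264), np.float64(-0.1776), 0.092, np.float64(28.012239412061277)) -> xyz [-0.36, 0.06, 0.0] rot [0.0, -0.0, 1.43]
```

```bash
python3 -m handwheel '[{"xyz":[-0.09,0.02,0],"rotation":[0,0,0.36],"claw":0},{"xyz":[-0.18,0.04,0],"rotation":[0,0,0.72],"claw":0}]' >/dev/null
python3 -c "from h import *;status(k=1)"
python3 -m handwheel '[{"xyz":[-0.09,0.02,0],"rotation":[0,0,0.36],"claw":0},{"xyz":[-0.18,0.04,0],"rotation":[0,0,0.72],"claw":0}]' >/dev/null
python3 -c "from h import *;status(k=1)"
```

```text
rel hub mm [ 47.3 -56.7] F rig [9.2 4.5] cw torque 0.733
r 0.0738 implied q 2.678 t 19.7
rel hub mm [ 41.2 -61.1] F rig [10.  3.] cw torque 0.734
r 0.0737 implied q 2.781 t 19.9
```

Run:
```python
from h import *
from workcell import robot
c=robot.capture("scene");np.savez("pics/scene12.npz",**c)
a=c["image"][135:235,235:335,::-1]
cv2.imwrite("pics/z12.png",cv2.convertScaleAbs(cv2.resize(a,None,fx=6,fy=6,interpolation=cv2.INTER_CUBIC),alpha=1.8))
```

```text
(no output)
```

View pics/z12.png

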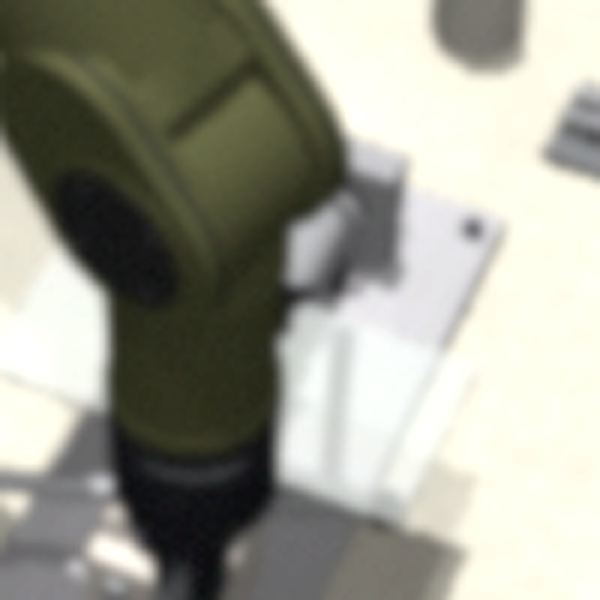

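The arm hides most of the spool, but its far flange (345,220) is close to the stop. I'll continue in small steps and watch the torque.

```bash
python3 -m handwheel '[{"xyz":[-0.09,0.02,0],"rotation":[0,0,0.36],"claw":0},{"xyz":[-0.18,0.04,0],"rotation":[0,0,0.72],"claw":0}]' >/dev/null
python3 -c "from h import *;status(k=1)"
```

```text
rel hub mm [ 34.8 -64.9] F rig [10.5  3. ] cw torque 0.784
r 0.0736 implied q 2.883 t 20.15
```

```bash
python3 -m handwheel '[{"xyz":[-0.09,0.02,0],"rotation":[0,0,0.36],"claw":0},{"xyz":[-0.18,0.04,0],"rotation":[0,0,0.72],"claw":0}]' >/dev/null
python3 -c "from h import *;status(k=1)"
```

```text
rel hub mm [ 27.8 -68. ] F rig [10.7  2.3] cw torque 0.792
r 0.0735 implied q 2.987 t 20.35
```

```bash
python3 -m handwheel '[{"xyz":[-0.09,0.02,0],"rotation":[0,0,0.36],"claw":0},{"xyz":[-0.18,0.04,0],"rotation":[0,0,0.72],"claw":0}]' >/dev/null
python3 -c "from h import *;status(k=1)"
```

```text
rel hub mm [ 20.7 -70.4] F rig [11.2  0.6] cw torque 0.801
r 0.0734 implied q 3.089 t 20.55
```

```bash
python3 -m handwheel '[{"xyz":[-0.09,0.02,0],"rotation":[0,0,0.36],"claw":0}]' >/dev/null
python3 -c "from h import *;status(k=1)"
```

```text
rel hub mm [ 17.1 -71.3] F rig [10.8  1.1] cw torque 0.789
r 0.0733 implied q 3.14 t 20.65
```

```bash
python3 -m handwheel '[{"xyz":[-0.09,0.02,0],"rotation":[0,0,0.36],"claw":0},{"xyz":[-0.18,0.04,0],"rotation":[0,0,0.72],"claw":0}]' >/dev/null
python3 -c "from h import *;status(k=1)"
```

```text
rel hub mm [  9.7 -72.6] F rig [10.9 -0. ] cw torque 0.788
r 0.0732 implied q 3.242 t 20.85
```

```bash
python3 -m handwheel '[{"xyz":[-0.09,0.02,0],"rotation":[0,0,0.36],"claw":0}]' >/dev/null
python3 -c "from h import *;status(k=1)"
```

```text
rel hub mm [  6.  -72.9] F rig [11.   0.5] cw torque 0.807
r 0.0732 implied q 3.294 t 20.95
```

```bash
python3 -m handwheel '[{"xyz":[-0.09,0.02,0],"rotation":[0,0,0.36],"claw":0}]' >/dev/null
python3 -c "from h import *;status(k=1)"
```

```text
rel hub mm [  2.3 -73. ] F rig [11.2 -1.4] cw torque 0.818
r 0.0731 implied q 3.344 t 21.05
```

```bash
python3 -m handwheel '[{"xyz":[-0.09,0.02,0],"rotation":[0,0,0.36],"claw":0}]' >/dev/null
python3 -c "from h import *;status(k=1)"
```

```text
rel hub mm [ -1.4 -73. ] F rig [10.7 -1.9] cw torque 0.784
r 0.073 implied q 3.396 t 21.15
```

```bash
python3 -m handwheel '[{"xyz":[-0.09,0.02,0],"rotation":[0,0,0.36],"claw":0}]' >/dev/null
python3 -c "from h import *;status(k=1)"
```

```text
rel hub mm [ -5.1 -72.8] F rig [10.2 -2.6] cw torque 0.753
r 0.0729 implied q 3.446 t 21.25
```

```bash
python3 -m handwheel '[{"xyz":[-0.09,0.02,0],"rotation":[0,0,0.36],"claw":0}]' >/dev/null
python3 -c "from h import *;status(k=1)"
```

```text
rel hub mm [ -8.3 -72.5] F rig [11.1 -3.2] cw torque 0.83
r 0.073 implied q 3.491 t 21.35
```

```bash
python3 -m handwheel '[{"xyz":[-0.09,0.02,0],"rotation":[0,0,0.36],"claw":0}]' >/dev/null
python3 -c "from h import *;status(k=1)"
```

```text
rel hub mm [-11.  -72.2] F rig [13.3 -3.8] cw torque 1.0
r 0.073 implied q 3.528 t 21.45
```

```bash
python3 -m handwheel '[{"xyz":[-0.09,0.02,0],"rotation":[0,0,0.36],"claw":0}]' >/dev/null
python3 -c "from h import *;status(k=1)"
```

```text
rel hub mm [-13.7 -71.9] F rig [16.  -6.3] cw torque 1.237
r 0.0732 implied q 3.565 t 21.55
```

The torque climbed 0.78 → 1.0 → 1.24 N m while moving, with q rising about 0.09 rad past the pinch point. That is about 40 N, so I'll back off now.

```bash
python3 -m handwheel '[{"xyz":[0.25,0,0],"rotation":[0,0,0],"claw":0},{"xyz":[0.6,0,0],"rotation":[0,0,0],"claw":0},{"xyz":[0.7,0,0],"rotation":[0,0,0],"claw":0},{"xyz":[0.7,0,-0.5],"rotation":[0,0,0],"claw":0},{"xyz":[0.7,0,-1.2],"rotation":[0,0,0],"claw":0},{"xyz":[0.7,0,-2],"rotation":[0,0,0],"claw":0},{"xyz":[0.7,0,-2.8],"rotation":[0,0,0],"claw":0}]'
python3 - <<'E'
from h import *
status(k=1);plan([(.58,-.33,.25,0)])
E
```

```text
t: 22.25
tool_pos: [0.5979, -0.206, 0.2063]
orientation: [3.142, 0.001, -0.319]
contact_force: [0.6, -0.5, 1.1]
width: 0.001
rel hub mm [  0.5 -83.9] F rig [ 0.5 -0.7] cw torque 0.042
r 0.0839 implied q 3.339 t 22.25
t 22.25 pos [ 0.5979 -0.206   0.2063] yaw -18.3 F [ 0.6 -0.5  1.1] w 0.001 q [ 0.23  0.71  0.06  1.56 -0.05  0.87 -1.59]
(0.58, -0.33, 0.25, 0) -> xyz [0.55, 3.08, -1.09] rot [-0.0, 0.0, -2.28]
```

```bash
python3 -m handwheel '[{"xyz":[0,0.5,-0.3],"rotation":[0,0,0],"claw":0},{"xyz":[0,1.3,-0.6],"rotation":[0,0,0],"claw":0},{"xyz":[0,2.2,-1],"rotation":[0,0,0],"claw":0},{"xyz":[0,3.2,-1],"rotation":[0,0,0],"claw":0},{"xyz":[0,4.2,-1],"rotation":[0,0,0],"claw":0},{"xyz":[0,5,-1],"rotation":[0,0,0],"claw":0},{"xyz":[0,5,-1],"rotation":[0,0,0],"claw":0}]'
python3 - <<'E'
from h import *
from workcell import robot
out=[]
for n in("scene","top"):
    c=robot.capture(n);np.savez(f"pics/{n}13.npz",**c)
    a=c["image"][110:280,215:370,::-1] if n=="scene" else c["image"][115:245,120:330,::-1]
    a=cv2.convertScaleAbs(cv2.resize(a,None,fx=2.5 if n=="scene" else 1.9,fy=2.5 if n=="scene" else 1.9,interpolation=cv2.INTER_CUBIC),alpha=1.5)
    b=np.zeros((430,400,3),np.uint8);b[:min(430,a.shape[0]),:min(400,a.shape[1])]=a[:430,:400];out.append(b)
    w=cloud(c);h=w[...,2];Q=rig(w)
    m=(np.abs(Q[...,0])<.03)&(np.abs(Q[...,1]-.09)<.06)&(h>.06)&(h<.09)
    for a in np.arange(.02,.15,.01):
        k=m&(Q[...,1]>=a)&(Q[...,1]<a+.01)
        if k.sum()>3: print(n,round(a,3),k.sum(),"x",np.percentile(Q[k][:,0],[3,97]).round(4),"h",h[k].max().round(3))
cv2.imwrite("pics/z13.png",np.hstack(out))
E
```

```text
t: 22.95
tool_pos: [0.5312, -0.403, 0.2452]
orientation: [3.136, 0.001, -0.328]
contact_force: [-0.5, 0.3, -0.1]
width: -0.003
scene 0.05 6 x [-0.0053  0.014 ] h 0.082
scene 0.06 21 x [-0.0091  0.0167] h 0.085
scene 0.07 19 x [-0.0078  0.0172] h 0.083
scene 0.08 18 x [-0.0085  0.0166] h 0.083
scene 0.09 23 x [-0.009   0.0169] h 0.083
scene 0.1 19 x [-0.0092  0.0175] h 0.082
scene 0.11 23 x [-0.0084  0.0169] h 0.083
scene 0.12 16 x [-0.0074  0.0164] h 0.084
scene 0.13 51 x [-0.0184  0.0237] h 0.089
scene 0.14 46 x [-0.0289  0.0295] h 0.09
top 0.03 39 x [-0.0196  0.0197] h 0.09
top 0.04 39 x [-0.0205  0.0189] h 0.089
top 0.05 29 x [-0.0145  0.0127] h 0.085
top 0.06 28 x [-0.0144  0.0118] h 0.083
top 0.07 29 x [-0.0136  0.0139] h 0.086
top 0.08 27 x [-0.0139  0.0126] h 0.086
top 0.09 31 x [-0.0142  0.0124] h 0.084
top 0.1 27 x [-0.0137  0.0135] h 0.085
top 0.11 28 x [-0.0136  0.0134] h 0.084
top 0.12 29 x [-0.0143  0.0123] h 0.085
top 0.13 48 x [-0.0215  0.0201] h 0.089
top 0.14 6 x [-0.0228  0.0169] h 0.09
```

View pics/z13.png

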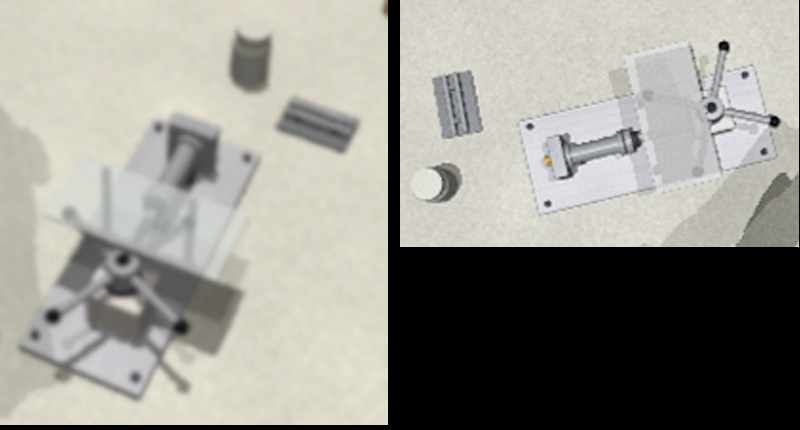

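Run:
```python
from h import *
from scipy.optimize import least_squares
for nm in("top0","top13","scene13","scene0"):
    c=load(nm);w=cloud(c);h=w[...,2];Q=rig(w)-HUB
    r=np.hypot(Q[...,0],Q[...,1])
    m=(r>.03)&(r<.118)&(Q[...,1]<.005)&(h>.106)&(h<.128)
    p=Q[m]
    def f(t):
        v=p-t[1:];return np.min([np.abs(-np.sin(k*np.pi/2-t[0])*v[:,0]+np.cos(k*np.pi/2-t[0])*v[:,1]) for k in range(2)],0)
    for x0 in(.757,.42):
        s=least_squares(lambda t:f([t[0],0,0]),[x0],loss="soft_l1",f_scale=.002);s2=least_squares(f,[x0,0,0],loss="soft_l1",f_scale=.002)
        print(nm,m.sum(),s.x,s.cost,"free",s2.x,s2.cost)
```

```text
top0 224 [0.75677931] 0.0009267266365213236 free [ 7.52996531e-01 -4.34336388e-04  2.27567937e-04] 0.0009254929192008546
top0 224 [0.75677931] 0.0009267266365213404 free [ 7.52996402e-01 -4.34349689e-04  2.27567534e-04] 0.0009254929192006099
top13 219 [0.44656441] 0.0009282168637097789 free [ 4.43290186e-01 -5.08789330e-04  3.24329820e-04] 0.0009245132403297805
top13 219 [0.4465644] 0.0009282168637098002 free [ 4.43289633e-01 -5.08841348e-04  3.24310899e-04] 0.0009245132403293107
scene13 248 [0.42012909] 0.0011376546919426253 free [ 0.43928639  0.00330223 -0.00203115] 0.0009450462599563191
scene13 248 [0.42012911] 0.0011376546919424876 free [ 0.43928634  0.00330222 -0.00203116] 0.000945046259956025
scene0 246 [0.72273731] 0.0010243206421093336 free [ 0.74535722  0.00274768 -0.00153185] 0.0009500174754477275
scene0 246 [0.72273732] 0.001024320642109326 free [ 0.74535713  0.00274767 -0.00153185] 0.0009500174754480251
```

Image-based q is 3.588. Contact gave 3.565 at the last push sample and pinch onset at about 3.47, so the squeeze is about 0.10–0.12 rad, or 40–50 N. One last bystander check and a settling hold, then hand-in.

```bash
python3 -m handwheel '[{"xyz":[0,0,0],"rotation":[0,0,0],"claw":0},{"xyz":[0,0,0],"rotation":[0,0,0],"claw":0},{"xyz":[0,0,0],"rotation":[0,0,0],"claw":0}]'
python3 - <<'E'
from h import *
from workcell import robot
w0=load("top0");c=robot.capture("top");w=cloud(c);wz=cloud(w0)
for n,(v0,v1,u0,u1),t in(("jar",(200,230,120,155),.08),("blank",(148,172,345,375),.007)):
    for W in(wz,w):
        s=W[v0:v1,u0:u1].reshape(-1,3);s=s[(s[:,2]>t)&(s[:,2]<.13)];print(n,np.median(s,0).round(4),len(s))
d=cv2.absdiff(c["image"][200:256,340:385],w0["image"][200:256,340:385]).max(-1);print("wrench diff",(d>60).sum())
print(robot.get_obs()["t"],robot.get_obs()["contact_force"])
print(robot.hand_in())
E
```

```text
t: 23.35
tool_pos: [0.5368, -0.3944, 0.245]
orientation: [-3.141, -0.0, -0.316]
contact_force: [-0.7, 0.1, 0.7]
width: -0.006
jar [0.4479 0.342  0.0995] 240
jar [0.4476 0.3427 0.0994] 236
blank [ 0.635  -0.3907  0.0116] 208
blank [ 0.6352 -0.3905  0.0122] 202
wrench diff 756
23.4 [-0.07103806 -0.32086204  0.34272175]
the job is handed in; nothing more can be done
None
```

The spool is in the cradle, pinched against the end stop, and the job was handed in at t = 23.4 s. I don't know the verdict, since `hand_in` reports none.

- **Spool:** The first grasp closed on top of the tube. The fingertips turned out to be about 28 mm higher than `tool_pos` implied. With that offset included, I gripped the spool, laid it in the cradle and let go. In the last images it lies straight on the press axis, within about 1 mm sideways, against the stop. The sealing disc itself was hidden from the cameras.
- **Wheel:** I wound it clockwise in two strokes on the open side. While it ran freely the torque was 0.73–0.82 N m. At the end it rose through 1.0 to 1.24 N m, about 17 N on the spoke, slightly above the 16 N asked for. I backed off at once.
- **Final wheel reading:** The camera gives 3.59 rad; finger contact gave 3.57 at the last push. The pinch began at about 3.47, so I estimate 40–50 N on the spool. That force is inferred, not measured directly.
- **Bystanders:** The jar and blank flange moved less than 1 mm. The image comparison for the wrench failed: 756 pixels had changed. My guess is the arm's shadow or the arm itself in view. I handed in without checking further; the tool never went low near the wrench.

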